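# Turn over the sight glasses in the sprung-jaw turnover fixture

## Task

Clear the steel parallel off the granite plate, laying it on the surface plate, and set the turnover fixture upright. Push each brass sight glass foot-down into a sprung clamp of its own and let go of it only once the jaws have closed on it; with all of them clamped, swing the crank right over so that they hang upside down, leave them so for two seconds, and swing the crank all the way back. Then pull the sight glasses out and stand them upright on the granite plate, with the fixture left upright and the other gear on the surface plate not disturbed.

Things in the scene. Friction and masses are not known exactly. Their poses are not given: they have to be found in the camera images.
- glass0_mid (a point): Closed brass sight glass, round, 100 mm tall, 0.22 kg, standing on its foot; two or three alike are present. Point on its axis 50 mm above its underside; z runs foot to cap. Diameters: bevelled foot 34 mm at the bottom, 38 mm from 5 to 12 mm up; neck 30 mm from 20 to 34 mm up; glass band 38 mm from 42 to 66 mm; brass cap 36 mm from 66 to 100 mm up: grip it there.
- glass1_mid (a point): Second sight glass: exactly as glass0_mid (may be absent).
- glass2_mid (a point): Third sight glass: exactly as glass0_mid (may be absent).
- clamp0 (a point): Point on the axis of the clamp farthest from the crank, 50 mm above its seat: the middle of a sight glass fully home lies here. z points out of the clamp mouth, y along the beam to the crank. Two fixed cheeks at +x and -x: 42 mm between faces, 52 mm tall, 5 mm thick, 24 mm wide. Two sprung jaws at +y and -y, their flared tops 44 mm apart, 42 mm above the seat.
- clamp1 (a point): The same point of the middle clamp (clamps are alike, 75 mm apart). Pushed straight down with 10 N or so, the foot spreads the jaws, which snap shut on the neck as the foot meets the seat; a similar pull straight out frees it.
- clamp2 (a point): The same point of the clamp nearest the crank.
- jaw0a (a joint): Sprung jaw of clamp 0, on its -y side: 0 m at rest with the clamp empty, about 0.001 shut on a neck, 0.005 while the foot passes. Spring force about 2.5 N at rest, 4 N spread.
- jaw0b (a joint): Sprung jaw of clamp 0, on its +y side: 0 m at rest with the clamp empty, about 0.001 shut on a neck, 0.005 while the foot passes. Spring force about 2.5 N at rest, 4 N spread.
- jaw1a (a joint): Sprung jaw of clamp 1, on its -y side: 0 m at rest with the clamp empty, about 0.001 shut on a neck, 0.005 while the foot passes. Spring force about 2.5 N at rest, 4 N spread.
- jaw1b (a joint): Sprung jaw of clamp 1, on its +y side: 0 m at rest with the clamp empty, about 0.001 shut on a neck, 0.005 while the foot passes. Spring force about 2.5 N at rest, 4 N spread.
- jaw2a (a joint): Sprung jaw of clamp 2, on its -y side: 0 m at rest with the clamp empty, about 0.001 shut on a neck, 0.005 while the foot passes. Spring force about 2.5 N at rest, 4 N spread.
- jaw2b (a joint): Sprung jaw of clamp 2, on its +y side: 0 m at rest with the clamp empty, about 0.001 shut on a neck, 0.005 while the foot passes. Spring force about 2.5 N at rest, 4 N spread.
- turnover (a joint): Tilting beam on a level axis along y, 130 mm up: 0 rad = upright against its stop, clamp mouths up; 3.14 = upside down against its stop. As it grows the crank handle rises from the near (-x) side over the top to the far (+x) side. The stiff hinge (0.6 N m) stays where it is left, loaded or not. The seats lie on the axis; sight glasses sweep a 100 mm radius.
- crank_pin (a point): Middle of the crank handle: black round bar 14 mm in diameter, 52 mm long, parallel to the beam (y), 75 mm from the axis, 97 mm beyond the last clamp. The crank arm joins its inner end 27 mm from here. Fixture upright: handle level with the axis on the near side; upside down: level on the far side. It can be taken between the fingers from above all the way round.
- crank_axis (a point): Point on the beam's axis opposite the middle of the handle, 130 mm above the surface plate, fixed to the stand. x is the fixture's far side, y along the axis from the clamps to the crank, z up.
- granite_top (a point): Centre of the top face of the dark granite plate, 130 mm (x) by 210 mm (y), 30 mm thick; it stays put.
- parallel0: Bystander: hardened steel parallel, a bar 120 x 20 x 24 mm; origin at the centre of its underside.
- parallel1: Bystander: as parallel0.
- parallel2_mid (a point): Centre of the steel parallel that lies on the granite plate at the start: a bar 120 mm long (x) by 20 mm (y) by 24 mm tall (z), 0.45 kg.
- height_gauge: Bystander: height gauge, base 90 x 110 x 40 mm with a column 330 mm high; origin under the base.
- square: Bystander: granite square lying flat, 160 x 114 mm, 30 mm thick; origin under the middle of its long leg.
- set_ring: Bystander: steel setting ring 70 mm in diameter, 22 mm high, origin at the centre of its underside.

How it is judged:
On the way, in this order (a step that is already met when the one before it is completed fails the run):
1. fixture upright, every sight glass home in a clamp with the jaws shut on it, and let go (value of joint turnover below 0.1 rad and ((distance between glass0_mid and clamp0 below 0.008 m and angle between the z axis of glass0_mid and the z axis of clamp0, either way round below 0.12 rad and value of joint each of jaw0a, jaw0b below 0.003 m) or (distance between glass0_mid and clamp1 below 0.008 m and angle between the z axis of glass0_mid and the z axis of clamp1, either way round below 0.12 rad and value of joint each of jaw1a, jaw1b below 0.003 m) or (distance between glass0_mid and clamp2 below 0.008 m and angle between the z axis of glass0_mid and the z axis of clamp2, either way round below 0.12 rad and value of joint each of jaw2a, jaw2b below 0.003 m)) and contact force between the fingers and glass0 below 0.05 N and ((distance between glass1_mid and clamp0 below 0.008 m and angle between the z axis of glass1_mid and the z axis of clamp0, either way round below 0.12 rad and value of joint each of jaw0a, jaw0b below 0.003 m) or (distance between glass1_mid and clamp1 below 0.008 m and angle between the z axis of glass1_mid and the z axis of clamp1, either way round below 0.12 rad and value of joint each of jaw1a, jaw1b below 0.003 m) or (distance between glass1_mid and clamp2 below 0.008 m and angle between the z axis of glass1_mid and the z axis of clamp2, either way round below 0.12 rad and value of joint each of jaw2a, jaw2b below 0.003 m)) and contact force between the fingers and glass1 below 0.05 N and ((distance between glass2_mid and clamp0 below 0.008 m and angle between the z axis of glass2_mid and the z axis of clamp0, either way round below 0.12 rad and value of joint each of jaw0a, jaw0b below 0.003 m) or (distance between glass2_mid and clamp1 below 0.008 m and angle between the z axis of glass2_mid and the z axis of clamp1, either way round below 0.12 rad and value of joint each of jaw1a, jaw1b below 0.003 m) or (distance between glass2_mid and clamp2 below 0.008 m and angle between the z axis of glass2_mid and the z axis of clamp2, either way round below 0.12 rad and value of joint each of jaw2a, jaw2b below 0.003 m)) and contact force between the fingers and glass2 below 0.05 N), for 0.2 s.
2. crank swung right over with every sight glass still clamped, hanging upside down for a second (value of joint turnover above 3 rad and ((distance between glass0_mid and clamp0 below 0.008 m and angle between the z axis of glass0_mid and the z axis of clamp0, either way round below 0.12 rad and value of joint each of jaw0a, jaw0b below 0.003 m) or (distance between glass0_mid and clamp1 below 0.008 m and angle between the z axis of glass0_mid and the z axis of clamp1, either way round below 0.12 rad and value of joint each of jaw1a, jaw1b below 0.003 m) or (distance between glass0_mid and clamp2 below 0.008 m and angle between the z axis of glass0_mid and the z axis of clamp2, either way round below 0.12 rad and value of joint each of jaw2a, jaw2b below 0.003 m)) and ((distance between glass1_mid and clamp0 below 0.008 m and angle between the z axis of glass1_mid and the z axis of clamp0, either way round below 0.12 rad and value of joint each of jaw0a, jaw0b below 0.003 m) or (distance between glass1_mid and clamp1 below 0.008 m and angle between the z axis of glass1_mid and the z axis of clamp1, either way round below 0.12 rad and value of joint each of jaw1a, jaw1b below 0.003 m) or (distance between glass1_mid and clamp2 below 0.008 m and angle between the z axis of glass1_mid and the z axis of clamp2, either way round below 0.12 rad and value of joint each of jaw2a, jaw2b below 0.003 m)) and ((distance between glass2_mid and clamp0 below 0.008 m and angle between the z axis of glass2_mid and the z axis of clamp0, either way round below 0.12 rad and value of joint each of jaw0a, jaw0b below 0.003 m) or (distance between glass2_mid and clamp1 below 0.008 m and angle between the z axis of glass2_mid and the z axis of clamp1, either way round below 0.12 rad and value of joint each of jaw1a, jaw1b below 0.003 m) or (distance between glass2_mid and clamp2 below 0.008 m and angle between the z axis of glass2_mid and the z axis of clamp2, either way round below 0.12 rad and value of joint each of jaw2a, jaw2b below 0.003 m)) and angle between each of glass0_mid, glass1_mid, glass2_mid's own z axis and vertical above 2.9 rad), for 1 s.
3. crank swung all the way back with every sight glass still clamped (value of joint turnover below 0.1 rad and ((distance between glass0_mid and clamp0 below 0.008 m and angle between the z axis of glass0_mid and the z axis of clamp0, either way round below 0.12 rad and value of joint each of jaw0a, jaw0b below 0.003 m) or (distance between glass0_mid and clamp1 below 0.008 m and angle between the z axis of glass0_mid and the z axis of clamp1, either way round below 0.12 rad and value of joint each of jaw1a, jaw1b below 0.003 m) or (distance between glass0_mid and clamp2 below 0.008 m and angle between the z axis of glass0_mid and the z axis of clamp2, either way round below 0.12 rad and value of joint each of jaw2a, jaw2b below 0.003 m)) and ((distance between glass1_mid and clamp0 below 0.008 m and angle between the z axis of glass1_mid and the z axis of clamp0, either way round below 0.12 rad and value of joint each of jaw0a, jaw0b below 0.003 m) or (distance between glass1_mid and clamp1 below 0.008 m and angle between the z axis of glass1_mid and the z axis of clamp1, either way round below 0.12 rad and value of joint each of jaw1a, jaw1b below 0.003 m) or (distance between glass1_mid and clamp2 below 0.008 m and angle between the z axis of glass1_mid and the z axis of clamp2, either way round below 0.12 rad and value of joint each of jaw2a, jaw2b below 0.003 m)) and ((distance between glass2_mid and clamp0 below 0.008 m and angle between the z axis of glass2_mid and the z axis of clamp0, either way round below 0.12 rad and value of joint each of jaw0a, jaw0b below 0.003 m) or (distance between glass2_mid and clamp1 below 0.008 m and angle between the z axis of glass2_mid and the z axis of clamp1, either way round below 0.12 rad and value of joint each of jaw1a, jaw1b below 0.003 m) or (distance between glass2_mid and clamp2 below 0.008 m and angle between the z axis of glass2_mid and the z axis of clamp2, either way round below 0.12 rad and value of joint each of jaw2a, jaw2b below 0.003 m))), for 0.2 s.
At the end, for the whole second after the job is handed in: Every sight glass stands upright (within 0.1 rad) on the granite plate, its axis within 60 mm of the centre in x and 100 mm in y, at rest and let go; the fixture is upright (within 0.12 rad); the parallel lies on the surface plate (its centre under 22 mm high) (value of joint turnover below 0.12 rad and height (world z) of parallel2_mid below 0.022 m and linear speed of each of parallel2, glass0, glass1, glass2 below 0.02 m/s and x of glass0_mid in the frame of granite_top between -0.06 and 0.06 m and y of glass0_mid in the frame of granite_top between -0.1 and 0.1 m and z of glass0_mid in the frame of granite_top between 0.044 and 0.056 m and angle between each of glass0_mid, glass1_mid, glass2_mid's own z axis and vertical below 0.1 rad and contact force between the fingers and glass0 below 0.05 N and x of glass1_mid in the frame of granite_top between -0.06 and 0.06 m and y of glass1_mid in the frame of granite_top between -0.1 and 0.1 m and z of glass1_mid in the frame of granite_top between 0.044 and 0.056 m and contact force between the fingers and glass1 below 0.05 N and x of glass2_mid in the frame of granite_top between -0.06 and 0.06 m and y of glass2_mid in the frame of granite_top between -0.1 and 0.1 m and z of glass2_mid in the frame of granite_top between 0.044 and 0.056 m and contact force between the fingers and glass2 below 0.05 N); the robot touches nothing.
It fails at once if a sight glass is let go in a clamp while the jaws are still spread by its foot ((horizontal distance between glass0_mid and clamp0 below 0.012 m and z of glass0_mid in the frame of clamp0 between 0.01 and 0.035 m and angle between glass0_mid's own z axis and vertical below 0.3 rad and distance between the grasp point and glass0_mid above 0.085 m) or (horizontal distance between glass0_mid and clamp1 below 0.012 m and z of glass0_mid in the frame of clamp1 between 0.01 and 0.035 m and angle between glass0_mid's own z axis and vertical below 0.3 rad and distance between the grasp point and glass0_mid above 0.085 m) or (horizontal distance between glass0_mid and clamp2 below 0.012 m and z of glass0_mid in the frame of clamp2 between 0.01 and 0.035 m and angle between glass0_mid's own z axis and vertical below 0.3 rad and distance between the grasp point and glass0_mid above 0.085 m)).
It fails at once if a sight glass is let go in a clamp while the jaws are still spread by its foot ((horizontal distance between glass1_mid and clamp0 below 0.012 m and z of glass1_mid in the frame of clamp0 between 0.01 and 0.035 m and angle between glass1_mid's own z axis and vertical below 0.3 rad and distance between the grasp point and glass1_mid above 0.085 m) or (horizontal distance between glass1_mid and clamp1 below 0.012 m and z of glass1_mid in the frame of clamp1 between 0.01 and 0.035 m and angle between glass1_mid's own z axis and vertical below 0.3 rad and distance between the grasp point and glass1_mid above 0.085 m) or (horizontal distance between glass1_mid and clamp2 below 0.012 m and z of glass1_mid in the frame of clamp2 between 0.01 and 0.035 m and angle between glass1_mid's own z axis and vertical below 0.3 rad and distance between the grasp point and glass1_mid above 0.085 m)).
It fails at once if a sight glass is let go in a clamp while the jaws are still spread by its foot ((horizontal distance between glass2_mid and clamp0 below 0.012 m and z of glass2_mid in the frame of clamp0 between 0.01 and 0.035 m and angle between glass2_mid's own z axis and vertical below 0.3 rad and distance between the grasp point and glass2_mid above 0.085 m) or (horizontal distance between glass2_mid and clamp1 below 0.012 m and z of glass2_mid in the frame of clamp1 between 0.01 and 0.035 m and angle between glass2_mid's own z axis and vertical below 0.3 rad and distance between the grasp point and glass2_mid above 0.085 m) or (horizontal distance between glass2_mid and clamp2 below 0.012 m and z of glass2_mid in the frame of clamp2 between 0.01 and 0.035 m and angle between glass2_mid's own z axis and vertical below 0.3 rad and distance between the grasp point and glass2_mid above 0.085 m)).
It fails at once if other gear on the surface plate is moved more than 30 mm (distance of any of parallel0, parallel1, height_gauge, square, set_ring from where it was at the start of the episode above 0.03 m).
Of glass0, glass1, glass2 only 2 to 3 are there at a start; the rules pass over those that are not, and their reading is None.
At some moment in a run one of parallel2 may be knocked a few centimetres aside while the robot is not near it.
It also fails if it takes over 210 s, if anything falls off the work surface, if the arm or the gripper's body presses on something with over 40 N, if the wrist force passes 120 N, or if a joint passes its speed limit or range.

## Robot

A 6-joint arm with a two-finger parallel gripper is mounted at the origin on the work surface. World frame = base frame: x ahead of the robot, y to its left, z up, the work surface at z = 0. Lengths are in m, angles in rad, forces in N, time in s.
With the tool pointing down it reaches from about 0.375 to 0.75 m from the base axis. Payload 9 kg.
Tool frame: the origin (TCP) lies between the finger pads; the fingertips stand 17 mm ahead of it and the grasp point (between the pads) lies 2 mm behind it; z points along the fingers, y is the direction in which the jaws open and shut (so a half turn about z gives the same grasp; the last joint's range is limited). The gripper opens to 85 mm and grips with 20 to 120 N. Pads are 22 mm wide; open, the fingers measure 114 mm over their backs; the gripper's body (76 mm by 85 mm) begins 54 mm behind the grasp point. The pads swing forward as they close: fully open they stand 13 mm farther back than shut.
Start: joints at [0.966, 0.104, 0.097, 1.564, 0, 1.353], TCP at [0.226, 0.556, 0.248] pointing down, gripper open.
Joint ranges: [-2.99, 2.99], [-0.84, 1.86], [-1.1, 1.16], [-1.84, 2.11], [-1.51, 1.56], [-3.14, 3.14]. Speed limits (rad/s): [2.22, 2.22, 2.57, 3.14, 3.14, 3.14].

## Interface

Orientations are given as [roll, pitch, yaw] about the fixed x, y, z axes, in that order (R = Rz(yaw) Ry(pitch) Rx(roll)).
In Python, from cell import * gives the robot as it stands.
- The arm moves only by the tool servo_tool, never from a script. Its argument "rows" is one flat list of numbers, 5 for each row, row after row: the opening, from 0 (shut) to 1 (fully open), then the shift along the tool's x, y, z in cm, then the turn about the tool's z in rad. In form: [gripper, dx, dy, dz, twist, gripper, dx, dy, dz, twist, ...]. A call has 1 to 20 rows; each row is the pose to reach, as a shift and turn from the pose commanded when the call began, along the tool's axes at that moment; what a row does not reach only later rows make up. A row lasts 1/10 s, in which the tool goes at most 50 mm and 8.59 degrees, less where a joint would pass 70% of its speed; a pose out of reach is approached as far as the arm can. A call with a gripper value outside its range is refused whole. The fingers move at their own pace and stop on an object; "force" is the grip in N (left out, the last holds). Time passes only in rows, so rows that repeat a pose let the fingers close. It gives the time, the measured TCP pose, the force and the opening at its end, in the units of the state.
- read_state(): the state, without advancing time (a new reading comes with each control period).
- get_image(name): name is "scene" or "top" or "wrist"; returns (picture, depth): 384x512x3 uint8, red, green, blue; 384x512 float32, m along the optical axis (not along the pixel's ray), 0 where there is no reading.
- camera_model(name): a dict with "fx", "fy", "cx", "cy" (pixels), "world_from_camera" (4x4, takes a point from camera to world coordinates); the wrist camera has in their place "hand_eye" (4x4, takes a point from camera to tool coordinates, whose origin is the TCP and whose axes are the flange's). Camera axes: x right, y down, z forward; pixel columns grow to the right and rows downward; lengths in m; the calibration is good to about 2 mm. The wrist camera is an equidistant fisheye: a pixel r from the principal point sees the ray r / f radians off the axis. A picture is of the moment at which its call begins: read the wrist's pose just before it. camera_model takes no time and is no camera call.
- job_done(): hands the job in, once; it reports no verdict.
The state is a dict: "time_s": time; "joint_positions": joint angles; "dq": joint speeds; "joint_efforts": joint torques, N m; "position": TCP position; "orientation": TCP orientation; "wrist_force": force on the tool from outside, world axes, zero at the start; "moment": the same for the moment, N m; "width": finger opening in m.
Only numpy, scipy, OpenCV 4.12 (cv2) and the standard library are available. Lean on these libraries where they do the work, as an engineer would, in place of code of your own. Each camera call takes 0.05 s, during which the arm holds its last target.

## Working session

There is one attempt and no reset: what is moved stays moved. The work goes in short steps, Python scripts to look and compute and a tool call to move; the robot and the scene stay as the last step left them, time stands still between calls to the robot, and variables do not carry over. Pictures are saved under pics/ and viewed, and the job is handed in when it is done.

Besides the shell and the picture viewer there is one more tool, called after "Call:" by a JSON object that holds its "api" and its "payload", one argument or row to a line. servo_tool: Moves the arm, as the interface text tells. Its arguments: {"type":"object","properties":{"rows":{"type":"array"},"force":{"type":"number"}},"required":["rows"]}

```bash
ls; mkdir -p pics
python3 - <<'E'
from cell import *
import cv2, numpy as np
print(read_state())
for n in ["scene","top","wrist"]:
    im,d=get_image(n); cv2.imwrite(f"pics/{n}0.png",im[:,:,::-1]); np.savez(f"pics/{n}0.npz",im=im,d=d)
    print(n,camera_model(n))
E
```

```text
pics
{'time_s': 0.0, 'joint_positions': array([ 9.66333194e-01,  1.04722254e-01,  9.64638912e-02,  1.56392492e+00,
       -2.61028971e-05,  1.35313278e+00]), 'dq': array([-0.00039289, -0.00068051, -0.00050342, -0.00236455,  0.00036027,
        0.00025887]), 'joint_efforts': array([-6.25559114e-04, -5.56933844e+01,  5.03648615e+01,  1.69039867e-02,
       -3.49268803e-04,  1.40281327e-05]), 'position': array([0.22612432, 0.55540724, 0.24750593]), 'orientation': array([-3.14023278e+00, -2.74025329e-04,  2.75479290e+00]), 'wrist_force': array([-0.70054785, -0.29269373,  0.65850714]), 'moment': array([-0.00675451, -0.03558202, -0.00259755]), 'width': 0.08550995023429935}
scene {'fx': 418.06862660832337, 'fy': 418.06862660832337, 'cx': 250.85778688778865, 'cy': 197.52487423485965, 'world_from_camera': array([[ 0.6593355 ,  0.50487185, -0.55711859,  1.22587605],
       [ 0.7518319 , -0.44771455,  0.48404594, -0.63121972],
       [-0.00504893, -0.7380082 , -0.67477286,  0.96652201],
       [ 0.        ,  0.        ,  0.        ,  1.        ]])}
top {'fx': 397.68659243468835, 'fy': 397.68659243468835, 'cx': 257.6643198005163, 'cy': 196.9316765540976, 'world_from_camera': array([[ 0.00733901, -0.99104308,  0.13334077,  0.33139126],
       [-0.99988192, -0.00547244,  0.01435953, -0.03552275],
       [-0.01350122, -0.13343041, -0.99096622,  1.72816352],
       [ 0.        ,  0.        ,  0.        ,  1.        ]])}
wrist {'fx': 297.3186396354542, 'fy': 297.3186396354542, 'cx': 252.09543718059425, 'cy': 189.50874740125414, 'hand_eye': array([[ 1.49318443e-05, -9.63461133e-01, -2.67848176e-01,
         6.67563370e-02],
       [ 9.99999071e-01,  3.79428536e-04, -1.30907301e-03,
         1.63550515e-04],
       [ 1.36287020e-03, -2.67847907e-01,  9.63460244e-01,
        -1.25193882e-01],
       [ 0.00000000e+00,  0.00000000e+00,  0.00000000e+00,
         1.00000000e+00]])}
```

View pics/scene0.png

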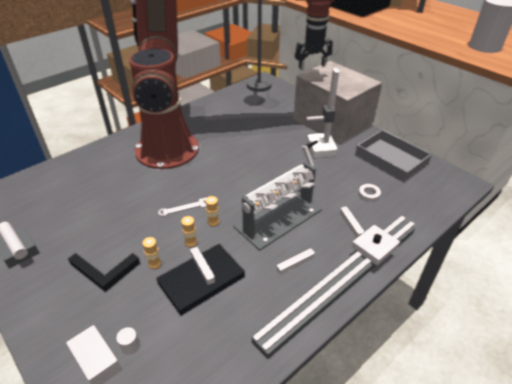

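View pics/top0.png

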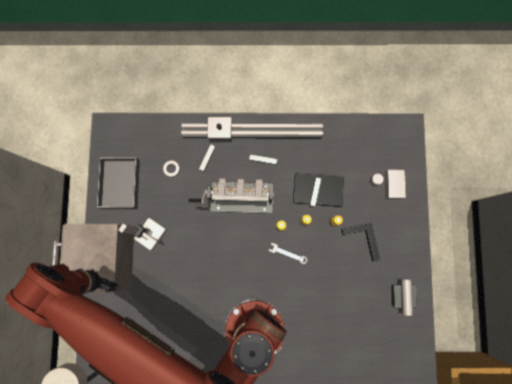

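View pics/wrist0.png

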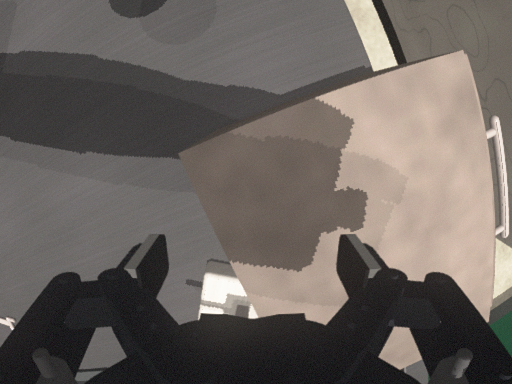

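```bash
cat > h.py <<'E'
from cell import *
import cv2, numpy as np
from scipy.spatial.transform import Rotation as Ro
def T_tool(st):
    T=np.eye(4); T[:3,:3]=Ro.from_euler('xyz',st['orientation']).as_matrix(); T[:3,3]=st['position']; return T
def cloud(n,tag=None):
    st=read_state(); im,d=get_image(n); m=camera_model(n)
    h,w=d.shape; u,v=np.meshgrid(np.arange(w),np.arange(h))
    a=(u-m['cx'])/m['fx']; b=(v-m['cy'])/m['fy']
    if n=='wrist':
        r=np.hypot(a,b)+1e-12; t=np.tan(np.minimum(r,1.5))/r; a=a*t;b=b*t
        W=T_tool(st)@m['hand_eye']
    else: W=m['world_from_camera']
    P=np.stack([a*d,b*d,d],-1)@W[:3,:3].T+W[:3,3]
    P[d<=0]=np.nan
    if tag:
        cv2.imwrite(f'pics/{tag}.png',im[:,:,::-1]); np.savez(f'pics/{tag}.npz',im=im,P=P)
    return im,P
def crop(im,x0,y0,x1,y1,s,fn):
    cv2.imwrite(f'pics/{fn}.png',cv2.resize(np.ascontiguousarray(im[y0:y1,x0:x1,::-1]),None,fx=s,fy=s,interpolation=cv2.INTER_CUBIC))
E
python3 - <<'E'
from h import *
im,P=cloud('scene','sA'); crop(im,130,130,340,310,3.8,'sAc')
im,P2=cloud('top','tA'); crop(im,180,130,400,270,3.6,'tAc')
def pk(P,u,v):
    p=np.nanmedian(P[v-1:v+2,u-1:u+2].reshape(-1,3),0); return p.round(3)
for u,v in [(281,226),(306,220),(337,220),(316,190),(297,176),(341,176),(341,206),(297,206),(300,230),(207,157),(262,160),(172,168),(150,233),(130,228),(194,200),(372,240),(202,190)]: print((u,v),pk(P2,u,v))
E
```

```text
(281, 226) [ 0.431 -0.108  0.1  ]
(306, 220) [ 0.456 -0.21   0.1  ]
(337, 220) [ 0.457 -0.336  0.102]
(316, 190) [ 0.588 -0.259  0.054]
(297, 176) [ 0.652 -0.181  0.032]
(341, 176) [ 0.652 -0.372  0.028]
(341, 206) [ 0.526 -0.373  0.001]
(297, 206) [ 0.525 -0.183  0.   ]
(300, 230) [ 0.421 -0.195  0.001]
(207, 157) [0.736 0.213 0.024]
(262, 160) [ 0.724 -0.029  0.025]
(172, 168) [0.69  0.371 0.001]
(150, 233) [0.402 0.446 0.038]
(130, 228) [0.409 0.452 0.276]
(194, 200) [0.524 0.234 0.198]
(372, 240) [ 0.379 -0.495  0.032]
(202, 190) [ 0.593  0.235 -0.001]
```

View pics/sAc.png

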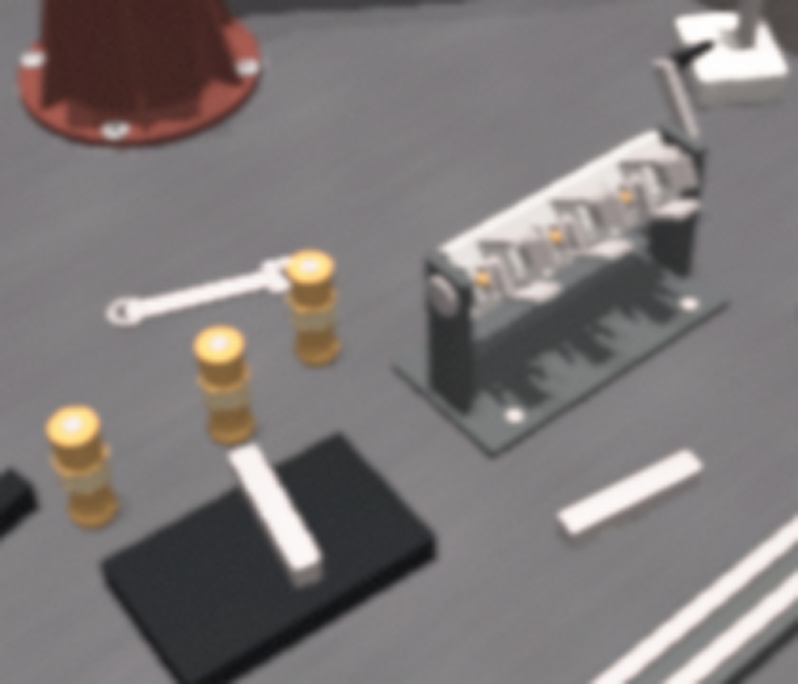

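View pics/tAc.png

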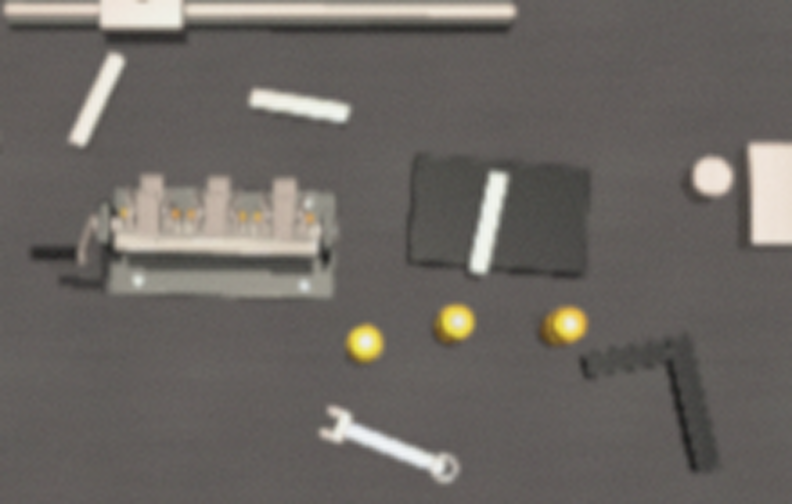

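Run:
```python
from h import *
for t in ['sA','tA']:
    P=np.load(f'pics/{t}.npz')['P'].reshape(-1,3)
    P=P[~np.isnan(P[:,0])]
    k=(P[:,0]>.4)&(P[:,0]<.7)&(P[:,1]>-.1)&(P[:,1]<.3)&(P[:,2]>.02)&(P[:,2]<.25)
    Q=P[k]; print(t,len(Q),Q.min(0),Q.max(0))
    for y0 in np.arange(-.1,.3,.02):
        q=Q[(Q[:,1]>=y0)&(Q[:,1]<y0+.02)]
        if len(q):
            i=q[:,2].argmax(); print(round(y0,2),len(q),'x',q[:,0].min().round(3),q[:,0].max().round(3),'z',q[:,2].min().round(3),q[i].round(3))
    # glasses
    k=(P[:,0]>.38)&(P[:,0]<.5)&(P[:,1]>-.4)&(P[:,1]<-.05)&(P[:,2]>.09)&(P[:,2]<.12)
    q=P[k]
    for c in [-.11,-.21,-.336]:
        r=q[abs(q[:,1]-c)<.03]; print('glass',len(r),r.mean(0).round(4),r.min(0).round(3),r.max(0).round(3))
    k=(P[:,0]>.5)&(P[:,0]<.7)&(P[:,1]>-.4)&(P[:,1]<-.1)&(P[:,2]>.015)&(P[:,2]<.04)
    print('granite',cv2.minAreaRect(P[k][:,:2].astype('f')))
    k=(P[:,0]>.5)&(P[:,0]<.7)&(P[:,1]>-.4)&(P[:,1]<-.1)&(P[:,2]>.045)&(P[:,2]<.07)
    print('par',cv2.minAreaRect(P[k][:,:2].astype('f')))
    k=(P[:,0]>.4)&(P[:,0]<.7)&(P[:,1]>-.1)&(P[:,1]<.3)&(P[:,2]>.005)&(P[:,2]<.02)
    print('base',cv2.minAreaRect(P[k][:,:2].astype('f')))
```

```text
sA 2313 [ 0.4221257  -0.09997682  0.02010576] [0.69953961 0.25931782 0.20263066]
-0.1 25 x 0.422 0.454 z 0.026 [ 0.435 -0.094  0.102]
-0.08 419 x 0.536 0.584 z 0.02 [ 0.54  -0.065  0.16 ]
-0.06 101 x 0.531 0.6 z 0.104 [ 0.585 -0.041  0.164]
-0.04 159 x 0.533 0.618 z 0.106 [ 0.588 -0.02   0.181]
-0.02 134 x 0.531 0.616 z 0.102 [ 0.588 -0.012  0.18 ]
0.0 128 x 0.535 0.603 z 0.107 [0.587 0.005 0.165]
0.02 121 x 0.532 0.602 z 0.106 [0.59  0.034 0.166]
0.04 126 x 0.532 0.619 z 0.107 [0.592 0.051 0.184]
0.06 157 x 0.535 0.619 z 0.111 [0.591 0.068 0.181]
0.08 76 x 0.532 0.603 z 0.104 [0.591 0.083 0.165]
0.1 114 x 0.536 0.605 z 0.102 [0.593 0.11  0.167]
0.12 128 x 0.534 0.621 z 0.105 [0.598 0.124 0.182]
0.14 150 x 0.539 0.62 z 0.022 [0.593 0.144 0.18 ]
0.16 137 x 0.532 0.602 z 0.023 [0.591 0.162 0.161]
0.18 213 x 0.517 0.59 z 0.02 [0.524 0.196 0.203]
0.2 55 x 0.517 0.698 z 0.022 [0.526 0.217 0.202]
0.22 46 x 0.521 0.7 z 0.02 [0.525 0.227 0.2  ]
0.24 24 x 0.519 0.697 z 0.021 [0.525 0.241 0.201]
glass 98 [ 0.4394 -0.1107  0.0988] [ 0.418 -0.126  0.09 ] [ 0.455 -0.093  0.106]
glass 113 [ 0.4643
[... 1351 characters left out ...]
129 [0.527 0.217 0.206]
0.22 35 x 0.52 0.7 z 0.02 [0.523 0.233 0.203]
0.24 23 x 0.52 0.695 z 0.021 [0.52  0.253 0.201]
glass 62 [ 0.4391 -0.1079  0.1001] [ 0.423 -0.125  0.091] [ 0.456 -0.092  0.107]
glass 59 [ 0.4626 -0.2117  0.1004] [ 0.448 -0.227  0.09 ] [ 0.477 -0.194  0.109]
glass 60 [ 0.4608 -0.3394  0.1006] [ 0.445 -0.357  0.092] [ 0.478 -0.322  0.108]
granite ((0.5859846472740173, -0.26542437076568604), (0.22080844640731812, 0.1567114293575287), 85.73419189453125)
par ((0.5834599733352661, -0.25422438979148865), (0.020150432363152504, 0.11990242451429367), 77.25160217285156)
base ((0.5498397350311279, 0.09976319223642349), (0.39945924282073975, 0.2992430031299591), 89.77708435058594)
```

```bash
cat >> h.py <<'E'
def plan(*wps):
    """wps: (x,y,z,yaw) -> shifts in cm from current pose, tool axes, and min rows for each leg"""
    st=read_state(); T=T_tool(st); yaw0=st['orientation'][2]; p=T[:3,3]; tw=0
    print('t',round(st['time_s'],2),'pos',p.round(4),'rpy',st['orientation'].round(4),'w',round(st['width'],4))
    pp=p
    for w in wps:
        s=T[:3,:3].T@(np.array(w[:3])-p)*100
        t=-((w[3]-yaw0+np.pi)%(2*np.pi)-np.pi)
        n=max(np.linalg.norm(np.array(w[:3])-pp)/.05,abs(t-tw)/.15)
        print(s.round(2),round(t,3),'rows',round(n,1)); pp=np.array(w[:3]); tw=t
def where():
    st=read_state(); print('t',round(st['time_s'],2),st['position'].round(4),st['orientation'].round(4),'w',round(st['width'],4),'F',st['wrist_force'].round(1))
E
python3 - <<'E'
from h import *
plan((.33,.2,.25,2.917),(.583,-.2545,.16,2.917))
E
```

```text
t 0.25 pos [0.2263 0.5556 0.248 ] rpy [-3.1410e+00 -1.0000e-04  2.7548e+00] w 0.0853
[-23.02 -29.02  -0.19] -0.162 rows 7.4
[-63.6  -61.56   8.82] -0.162 rows 10.6
```

Call:
{"api": "servo_tool", "payload": {
  "rows": [1,-23,-29,0,-0.16,1,-23,-29,0,-0.16,1,-23,-29,0,-0.16,1,-23,-29,0,-0.16,1,-23,-29,0,-0.16,1,-23,-29,0,-0.16,1,-23,-29,0,-0.16,1,-23,-29,0,-0.16,1,-63.6,-61.6,8.8,-0.162,1,-63.6,-61.6,8.8,-0.162,1,-63.6,-61.6,8.8,-0.162,1,-63.6,-61.6,8.8,-0.162,1,-63.6,-61.6,8.8,-0.162,1,-63.6,-61.6,8.8,-0.162,1,-63.6,-61.6,8.8,-0.162,1,-63.6,-61.6,8.8,-0.162,1,-63.6,-61.6,8.8,-0.162,1,-63.6,-61.6,8.8,-0.162,1,-63.6,-61.6,8.8,-0.162,1,-63.6,-61.6,8.8,-0.162]
}}

```text
time_s: 2.25
position: [0.5832, -0.2577, 0.158]
orientation: [3.141, -0.002, 2.914]
wrist_force: [-0.1, 0.4, 0.3]
width: 0.0851
```

Run:
```python
from h import *
where()
im,P=cloud('wrist','w1')
k=(P[...,2]>.045)&(P[...,2]<.062)&(abs(P[...,0]-.583)<.09)&(abs(P[...,1]+.2545)<.06)
print(k.sum(),cv2.minAreaRect(P[k][:,:2].astype('f')),P[k].mean(0))
k=(P[...,2]>.02)&(P[...,2]<.04)&(abs(P[...,0]-.583)<.12)&(abs(P[...,1]+.2545)<.15)
print(k.sum(),cv2.minAreaRect(P[k][:,:2].astype('f')))
print(np.median(P[k][:,2]))
```

```text
t 2.25 [ 0.5832 -0.2577  0.158 ] [ 3.1412e+00 -1.8000e-03  2.9138e+00] w 0.0851 F [-0.1  0.4  0.3]
3439 ((0.5834636688232422, -0.25414571166038513), (0.02013717219233513, 0.1202872097492218), 77.1415786743164) [ 0.57925652 -0.25343448  0.05359297]
25230 ((0.565436601638794, -0.26876088976860046), (0.21012423932552338, 0.19405487179756165), 85.47945404052734)
0.02965777653361651
```

View pics/w1.png

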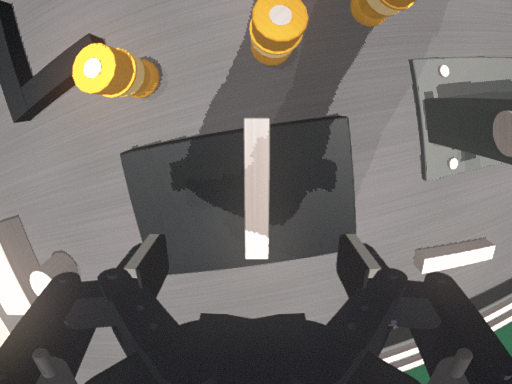

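Run:
```python
from h import *
plan((.5835,-.2542,.1,2.917),(.5835,-.2542,.050,2.917))
```

```text
t 2.3 pos [ 0.5828 -0.2559  0.1588] rpy [ 3.1407e+00 -1.8000e-03  2.9149e+00] w 0.0857
[-0.04  0.18  5.88] -0.002 rows 1.2
[-0.05  0.18 10.88] -0.002 rows 1.0
```

Call:
{"api": "servo_tool", "payload": {
  "rows": [1,0,0.2,6,0,0.6,0,0.2,9,0,0.6,0,0.2,10.8,0,0.3,0,0.2,10.8,0,0,0,0.2,10.8,0,0,0,0.2,10.8,0,0,0,0.2,10.8,0,0,0,0.2,10.8,0,0,0,0.2,10.8,0],
  "force": 40
}}

```text
time_s: 3.2
position: [0.5845, -0.2532, 0.0546]
orientation: [-3.141, 0.003, 2.917]
wrist_force: [-1.6, 1.8, 7.4]
width: 0.019
```

Run:
```python
from h import *
plan((.5835,-.2542,.15,2.917),(.42,.06,.15,3.1416-1.0),(.42,.06,.022,3.1416-1.0))
```

```text
t 3.2 pos [ 0.5845 -0.2532  0.0546] rpy [-3.1410e+00  2.7000e-03  2.9169e+00] w 0.019
[ 0.04 -0.13 -9.54] -0.0 rows 1.9
[22.98 26.86 -9.62] 0.775 rows 7.1
[23.02 26.87  3.18] 0.775 rows 2.6
```

Call:
{"api": "servo_tool", "payload": {
  "rows": [0,0,0,-5,0,0,0,0,-10,0,0,0,0,-14.5,0,0,3,3.3,-14.5,0.15,0,6,6.6,-14.5,0.3,0,9,10,-14.5,0.45,0,12,13.3,-14.5,0.6,0,15,16.6,-14.5,0.75,0,18,20,-14.5,0.9,0,21,23.3,-14.5,1,0,24,26.6,-14.5,1,0,24,26.6,-10,1,0,24,26.6,-5,1,0,24,26.6,-2,1,0,24,26.6,1,1,0,24,26.6,2,1,0,24,26.6,2,1,0,24,26.6,2,1]
}}

```text
time_s: 5.0
position: [0.4097, 0.0599, 0.0339]
orientation: [3.14, 0.001, 1.917]
wrist_force: [0.7, -0.6, -4.6]
width: 0.0191
```

Run:
```python
from h import *
where()
im,P=cloud('scene','sB')
```

```text
t 5.0 [0.4097 0.0599 0.0339] [3.1399e+00 8.0000e-04 1.9167e+00] w 0.0191 F [ 0.7 -0.6 -4.6]
```

View pics/sB.png

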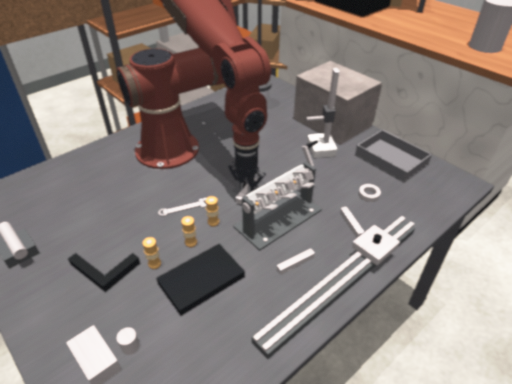

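Call:
{"api": "servo_tool", "payload": {
  "rows": [0,0,0,0.5,0,0,0,0,0.9,0,0,0,0,0.9,0,0.5,0,0,0.9,0,0.5,0,0,0.9,0,0.5,0,0,0.9,0,0.6,0,0,-5,0,0.6,0,0,-10,0,0.6,0,0,-15,0]
}}

```text
time_s: 5.95
position: [0.4083, 0.0601, 0.175]
orientation: [-3.141, -0.0, 1.917]
wrist_force: [0.6, 0.1, 0.4]
width: 0.0511
```

Run:
```python
from h import *
where()
plan((.41,.06,.25,1.917),(.49,.231,.28,1.571))
```

```text
t 5.95 [0.4083 0.0601 0.175 ] [-3.1415e+00 -2.0000e-04  1.9168e+00] w 0.0511 F [0.6 0.1 0.4]
t 5.95 pos [0.4083 0.0601 0.175 ] rpy [-3.1415e+00 -2.0000e-04  1.9168e+00] w 0.0511
[-0.07  0.16 -7.5 ] -0.0 rows 1.5
[ 13.31  13.48 -10.5 ] 0.346 rows 3.8
```

Call:
{"api": "servo_tool", "payload": {
  "rows": [0.6,0,0,-5,0,0.6,0,0,-10,0,0.6,5,5,-12,0.15,1,9,9,-14,0.3,1,13,13,-14,0.346,1,13.3,13.5,-14,0.346,1,13.3,13.5,-14,0.346,1,13.3,13.5,-14,0.346]
}}

```text
time_s: 6.75
position: [0.4908, 0.2321, 0.3126]
orientation: [-3.14, 0.0, 1.573]
wrist_force: [-0.3, -1.0, -0.3]
width: 0.0855
```

Run:
```python
from h import *
where()
im,P=cloud('wrist','w2')
im=im.copy()
```

```text
t 6.75 [0.4908 0.2321 0.3126] [-3.1403e+00  2.0000e-04  1.5733e+00] w 0.0855 F [-0.3 -1.  -0.3]
```

View pics/w2.png

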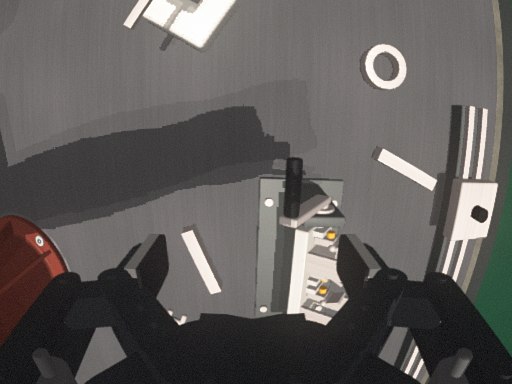

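Run:
```python
from h import *
P=np.load('pics/w2.npz')['P']
k=(P[...,2]>.185)&(P[...,2]<.22)&(P[...,1]>.19)&(P[...,1]<.3)&(abs(P[...,0]-.53)<.04)
q=P[k]; print(k.sum(),q.min(0),q.max(0)); 
for y in np.arange(.19,.28,.01):
    r=q[abs(q[:,1]-y)<.005]
    if len(r): print(round(y,2),len(r),np.percentile(r[:,0],[2,50,98]).round(4),np.percentile(r[:,2],[50,95]).round(4))
# post/base
k=(P[...,2]>.004)&(P[...,2]<.02)&(P[...,1]>-.1)&(P[...,1]<.25)&(abs(P[...,0]-.55)<.1)
print(cv2.minAreaRect(P[k][:,:2].astype('f')), np.median(P[k][:,2]))
k=(P[...,2]>.1)&(P[...,2]<.16)&(P[...,1]>.16)&(P[...,1]<.21)&(abs(P[...,0]-.57)<.05)
print(np.percentile(P[k],[2,50,98],axis=0))
```

```text
1256 [0.51531007 0.19896989 0.18504754] [0.54127077 0.25937444 0.20332817]
0.2 165 [0.5154 0.5268 0.541 ] [0.1974 0.202 ]
0.21 224 [0.5166 0.5258 0.5381] [0.1975 0.2002]
0.22 182 [0.5188 0.5247 0.5323] [0.1981 0.1998]
0.23 188 [0.519  0.5251 0.5326] [0.1978 0.1996]
0.24 191 [0.5194 0.5253 0.5329] [0.1979 0.1997]
0.25 197 [0.5198 0.5253 0.5333] [0.1979 0.1994]
0.26 109 [0.5199 0.526  0.5332] [0.1971 0.1993]
((0.5638042688369751, 0.06641130894422531), (0.263221800327301, 0.13059502840042114), 88.11595153808594) 0.009977989799661191
[[0.53961763 0.16076293 0.12098751]
 [0.56525648 0.18490664 0.14823756]
 [0.58769356 0.20616294 0.15696699]]
```

Run:
```python
from h import *
plan((.526,.237,.25,1.538),(.526,.237,.192,1.538))
T=T_tool(read_state())[:3,:3]
ax=np.array([.5665,.237,.130]); p0=np.array([.526,.237,.192])
for th in [55,45,35,25,15,5,-2]:
    t=np.radians(th); p=ax+.075*np.array([-np.cos(t),0.03*np.cos(t),np.sin(t)]); print(th,p.round(4),((p-p0)@np.c_[[np.sin(1.538)*0+np.cos(1.538),np.sin(1.538),0],[np.sin(1.538),-np.cos(1.538),0],[0,0,-1]]*100).round(2))
```

```text
t 6.8 pos [0.4905 0.231  0.3129] rpy [-3.1407e+00  4.0000e-04  1.5720e+00] w 0.0854
[0.6  3.56 6.29] 0.034 rows 1.5
[ 0.6   3.57 12.09] 0.034 rows 1.2
55 [0.5235 0.2383 0.1914] [ 0.12 -0.26  0.06]
45 [0.5135 0.2386 0.183 ] [ 0.12 -1.26  0.9 ]
35 [0.5051 0.2388 0.173 ] [ 0.12 -2.1   1.9 ]
25 [0.4985 0.239  0.1617] [ 0.11 -2.75  3.03]
15 [0.4941 0.2392 0.1494] [ 0.11 -3.2   4.26]
5 [0.4918 0.2392 0.1365] [ 0.11 -3.43  5.55]
-2 [0.4915 0.2392 0.1274] [ 0.11 -3.45  6.46]
```

Call:
{"api": "servo_tool", "payload": {
  "rows": [1,0.6,3.6,4,0.034,1,0.6,3.6,8,0.034,1,0.6,3.6,11,0.034,1,0.6,3.6,12.1,0.034,1,0.6,3.6,12.1,0.034,0,0.6,3.6,12.1,0.034,0,0.6,3.6,12.1,0.034,0,0.6,3.6,12.1,0.034,0,0.6,3.6,12.1,0.034,0,0.6,3.6,12.1,0.034,0,0.6,3.6,12.1,0.034,0,0.6,3.6,12.1,0.034],
  "force": 20
}}

```text
time_s: 8.0
position: [0.5261, 0.2371, 0.193]
orientation: [-3.141, -0.0, 1.537]
wrist_force: [-5.7, -1.2, 5.5]
width: 0.0128
```

Run:
```python
from h import *
where()
```

```text
t 8.0 [0.5261 0.2371 0.193 ] [-3.1409e+00 -1.0000e-04  1.5373e+00] w 0.0128 F [-5.7 -1.2  5.5]
```

Call:
{"api": "servo_tool", "payload": {
  "rows": [0,0,-0.6,0.4,0,0,0,-1.26,0.9,0,0,0,-1.7,1.4,0,0,0,-2.1,1.9,0,0,0,-2.45,2.45,0,0,0,-2.75,3,0,0,0,-3.0,3.65,0,0,0,-3.2,4.25,0,0,0,-3.33,4.9,0,0,0,-3.43,5.5,0,0,0,-3.45,6,0,0,0,-3.45,6.3,0,0,0,-3.45,6.5,0,0,0,-3.45,6.6,0,0,0,-3.45,6.6,0]
}}

```text
time_s: 9.5
position: [0.4923, 0.238, 0.1274]
orientation: [3.141, 0.0, 1.537]
wrist_force: [-3.5, -2.6, 7.9]
width: 0.0134
```

Run:
```python
from h import *
where()
```

```text
t 9.5 [0.4923 0.238  0.1274] [3.1407e+00 4.0000e-04 1.5370e+00] w 0.0134 F [-3.5 -2.6  7.9]
```

Call:
{"api": "servo_tool", "payload": {
  "rows": [0,0,0,0.3,0,0,0,0,0.5,0,0,0,0,0.5,0,0,0,0,0.5,0]
}}

```text
time_s: 9.9
position: [0.4923, 0.2381, 0.1239]
orientation: [3.14, 0.0, 1.537]
wrist_force: [-11.0, -3.6, 19.7]
width: 0.0132
```

Run:
```python
from h import *
where()
```

```text
t 9.9 [0.4923 0.2381 0.1239] [3.1402e+00 3.0000e-04 1.5372e+00] w 0.0132 F [-11.   -3.6  19.7]
```

Run:
```python
from h import *
plan((.492,.238,.25,1.538),(.56,.06,.34,1.538))
```

```text
t 9.9 pos [0.4923 0.2381 0.1239] rpy [3.1402e+00 3.0000e-04 1.5372e+00] w 0.0132
[-1.000e-02 -1.000e-02 -1.261e+01] -0.001 rows 2.5
[-17.58   7.39 -21.59] -0.001 rows 4.2
```

Call:
{"api": "servo_tool", "payload": {
  "rows": [0.7,0,0,0.2,0,0.7,0,0,0,0,0.7,0,0,0,0,0.7,0,0,0,0,0.7,0,0,-5,0,0.7,0,0,-10,0,0.7,0,0,-14,0,0.7,-4,2,-17,0,0.7,-8,4,-20,0,0.7,-12,6,-21.6,0,0.7,-16,7.4,-21.6,0,0.7,-17.6,7.4,-21.6,0,0.7,-17.6,7.4,-21.6,0,0.7,-17.6,7.4,-21.6,0,0.7,-17.6,7.4,-21.6,0]
}}

```text
time_s: 11.4
position: [0.5597, 0.0611, 0.3372]
orientation: [-3.141, -0.0, 1.538]
wrist_force: [-0.4, 0.3, 0.1]
width: 0.0596
```

Run:
```python
from h import *
where()
im,P=cloud('wrist','w3')
crop(im,150,60,360,260,3.0,'w3c')
st=read_state(); print(st['dq'])
```

```text
t 11.4 [0.5597 0.0611 0.3372] [-3.1414e+00 -4.0000e-04  1.5382e+00] w 0.0596 F [-0.4  0.3  0.1]
[ 0.00026525 -0.00115478  0.00462121 -0.00051894 -0.0017303  -0.00376144]
```

View pics/w3.png

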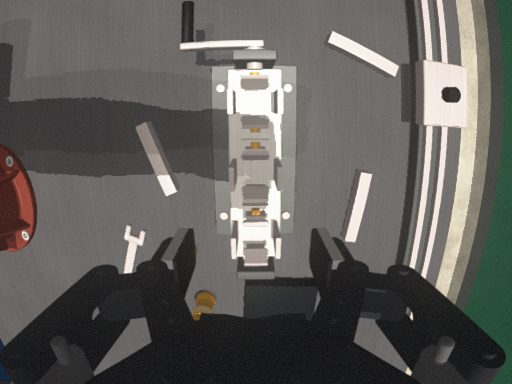

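View pics/w3c.png

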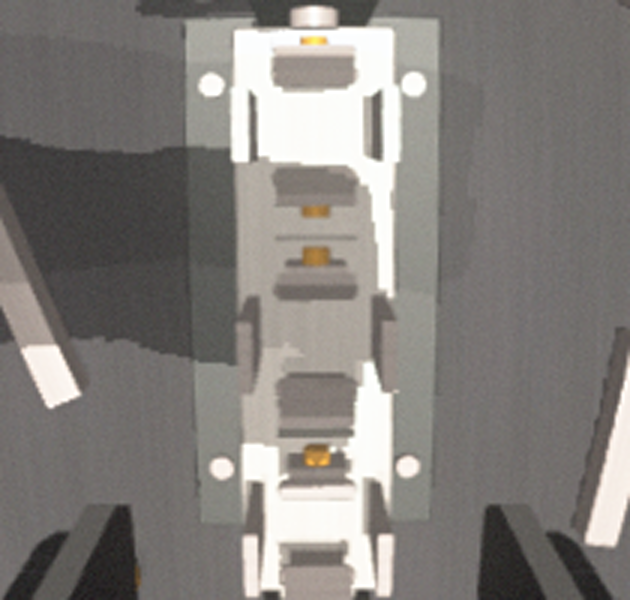

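Run:
```python
from h import *
P=np.load('pics/w3.npz')['P']
M=np.load('pics/w3.npz')['im']
k=(P[...,2]>.177)&(P[...,2]<.19)&(P[...,1]>-.06)&(P[...,1]<.2)&(abs(P[...,0]-.56)<.06)
n,l,s,c=cv2.connectedComponentsWithStats(k.astype('u1'),connectivity=8)
for i in range(1,n):
    if s[i,4]<8: continue
    q=P[l==i]; print('cheek',s[i,4],c[i].round(),'x',np.percentile(q[:,0],[0,5,50,95,100]).round(4),'y',np.percentile(q[:,1],[0,5,95,100]).round(4),'z',np.median(q[:,2]).round(4))
# flare tops
k=(P[...,2]>.166)&(P[...,2]<.176)&(P[...,1]>-.08)&(P[...,1]<.2)&(abs(P[...,0]-.56)<.016)
n,l,s,c=cv2.connectedComponentsWithStats(k.astype('u1'),connectivity=8)
for i in range(1,n):
    if s[i,4]<8: continue
    q=P[l==i]; print('jaw',s[i,4],c[i].round(),'x',np.percentile(q[:,0],[2,50,98]).round(4),'y',np.percentile(q[:,1],[0,5,95,100]).round(4),'z',np.median(q[:,2]).round(4))
# handle
k=(P[...,1]>.2)&(P[...,1]<.28)&(P[...,2]>.11)&(P[...,2]<.15)&(abs(P[...,0]-.49)<.04)
q=P[k];print('handle',len(q),np.percentile(q,[2,50,98],axis=0).round(4))
k=(P[...,2]>.004)&(P[...,2]<.02)&(P[...,1]>-.08)&(P[...,1]<.25)&(abs(P[...,0]-.55)<.1)
print(cv2.minAreaRect(P[k][:,:2].astype('f')))
```

```text
cheek 142 [230. 102.] x [0.5391 0.5394 0.5421 0.5444 0.5445] y [0.1244 0.1254 0.1469 0.1481] z 0.1816
cheek 139 [280. 101.] x [0.5863 0.5869 0.5891 0.5912 0.5919] y [0.1237 0.1247 0.1465 0.1476] z 0.1815
cheek 139 [232. 178.] x [0.5379 0.5383 0.5407 0.5432 0.5434] y [0.0501 0.0515 0.0727 0.0738] z 0.1816
cheek 123 [279. 178.] x [0.5848 0.585  0.5868 0.5888 0.5891] y [0.0485 0.0496 0.0719 0.0725] z 0.1815
cheek 114 [233. 248.] x [0.5359 0.5362 0.5385 0.5408 0.5411] y [-0.0255 -0.0241 -0.002  -0.0014] z 0.1815
cheek 123 [277. 247.] x [0.5823 0.5824 0.5845 0.5876 0.5876] y [-0.0269 -0.0258 -0.0023 -0.0017] z 0.1816
jaw 164 [252.  78.] x [0.5532 0.5638 0.5753] y [0.1551 0.1559 0.1617 0.162 ] z 0.1715
jaw 16 [233. 106.] x [0.5442 0.5443 0.5445] y [0.125  0.1257 0.1391 0.1399] z 0.1696
jaw 192 [254. 125.] x [0.5525 0.5642 0.5758] y [0.1092 0.1094 0.1162 0.1172] z 0.1714
jaw 140 [254. 153.] x [0.5524 0.5642 0.5751] y [0.0806 0.0809 0.0869 0.0872] z 0.1717
jaw 195 [255. 198.] x [0.5506 0.563  0.5751] y [0.0346 0.0351 0.0412 0.0421] z 0.1714
jaw 99 [256. 223.] x [0.5505 0.563  0.5757] y [0.0083 0.0087 0.0121 0.0127] z 0.1723
jaw 149 [256. 261.] x [0.5495 0.5617 0.5729] y [-0.0396 -0.0387 -0.0338 -0.033 ] z 0.1703
handle 740 [[0.4867 0.2003 0.1299]
 [0.4962 0.2206 0.136 ]
 [0.5264 0.2569 0.1395]]
((0.56367427110672, 0.060667455196380615), (0.27262645959854126, 0.12996141612529755), 88.36552429199219)
```

Run:
```python
from h import *
P=np.load('pics/w3.npz')['P']
T=T_tool(read_state()); Q=(P-T[:3,3])@T[:3,:3]
for z in np.arange(-.02,.03,.006):
    k=(abs(Q[...,2]-z)<.003)&(abs(Q[...,0])<.03)&(abs(Q[...,1])<.07)
    L=Q[k&(Q[...,1]<0)];R=Q[k&(Q[...,1]>0)]
    if len(L)and len(R): print(round(z,3),len(L),len(R),L[:,1].max().round(4),R[:,1].min().round(4),'x',L[:,0].min().round(4),L[:,0].max().round(4),R[:,0].min().round(4),R[:,0].max().round(4))
# glasses as seen here
```

```text
-0.02 276 268 -0.0286 0.0302 x -0.0119 0.0114 -0.0119 0.0113
-0.014 311 313 -0.0285 0.0303 x -0.0107 0.0113 -0.0115 0.0113
-0.008 259 259 -0.0285 0.0303 x -0.0118 0.0114 -0.0118 0.0116
-0.002 245 250 -0.0286 0.0303 x -0.0112 0.0114 -0.0113 0.0111
0.004 198 199 -0.0286 0.0303 x -0.0114 0.0112 -0.0114 0.0114
0.01 97 97 -0.0286 0.0303 x -0.0111 0.0109 -0.0106 0.0109
```

Run:
```python
from h import *
plan((.44,-.109,.22,1.541))
```

```text
t 11.45 pos [0.5597 0.0611 0.3373] rpy [-3.1415e+00 -3.0000e-04  1.5385e+00] w 0.0599
[-17.39 -11.42  11.72] -0.003 rows 4.8
```

Call:
{"api": "servo_tool", "payload": {
  "rows": [0.8,-6,-4,1,0,0.8,-12,-8,4,0,0.8,-17.4,-11.4,8,0,0.8,-17.4,-11.4,11.7,0,0.8,-17.4,-11.4,11.7,0,0.8,-17.4,-11.4,11.7,0,0.8,-17.4,-11.4,11.7,0,0.8,-17.4,-11.4,11.7,0]
}}

```text
time_s: 12.25
position: [0.4414, -0.1097, 0.222]
orientation: [3.139, 0.001, 1.538]
wrist_force: [-0.6, 0.9, 1.2]
width: 0.0685
```

```bash
cat >> h.py <<'E'
def glass(x0,y0,zt,tag=None,zr=.008):
    """top-of-cap circle centre seen by wrist, near x0,y0, top height zt"""
    im,P=cloud('wrist',tag)
    k=(abs(P[...,2]-zt)<zr)&(np.hypot(P[...,0]-x0,P[...,1]-y0)<.035)
    (c,r)=cv2.minEnclosingCircle(P[k][:,:2].astype('f'))
    q=P[k]
    print('glass n',k.sum(),'circ',np.round(c,4),round(r,4),'bbox',((q.min(0)+q.max(0))/2).round(4),(q.max(0)-q.min(0)).round(4),'z',np.median(q[:,2]).round(4))
    return c
E
python3 - <<'E'
from h import *
where()
c=glass(.44,-.109,.1,'w4')
plan((c[0]-.0009,c[1],.2,1.541),(c[0]-.0009,c[1],.082,1.541))
E
```

```text
t 12.25 [ 0.4414 -0.1097  0.222 ] [3.1391e+00 9.0000e-04 1.5382e+00] w 0.0685 F [-0.6  0.9  1.2]
glass n 1307 circ [ 0.4392 -0.1077] 0.0181 bbox [ 0.439  -0.1073  0.0972] [0.0351 0.0347 0.0101] z 0.0997
t 12.3 pos [ 0.4416 -0.1097  0.2221] rpy [3.1390e+00 1.1000e-03 1.5386e+00] w 0.0689
[ 0.19 -0.33  2.21] -0.002 rows 0.4
[ 0.21 -0.36 14.01] -0.002 rows 2.4
```

View pics/w4.png

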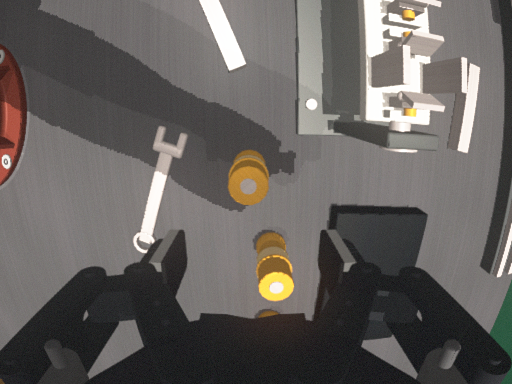

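Call:
{"api": "servo_tool", "payload": {
  "rows": [0.8,0.2,-0.3,4,0,0.8,0.2,-0.3,8,0,0.8,0.2,-0.3,12,0,0.8,0.2,-0.3,14,0,0.8,0.2,-0.3,14,0,0.8,0.2,-0.3,14,0]
}}

```text
time_s: 12.9
position: [0.4384, -0.108, 0.0819]
orientation: [3.14, 0.001, 1.538]
wrist_force: [0.6, -0.2, 0.4]
width: 0.0681
```

Run:
```python
from h import *
where();plan((.4383,-.1077,.082,1.541))
```

```text
t 12.9 [ 0.4384 -0.108   0.0819] [3.1402e+00 6.0000e-04 1.5380e+00] w 0.0681 F [ 0.6 -0.2  0.4]
t 12.9 pos [ 0.4384 -0.108   0.0819] rpy [3.1402e+00 6.0000e-04 1.5380e+00] w 0.0681
[ 0.03 -0.02 -0.01] -0.003 rows 0.0
```

Call:
{"api": "servo_tool", "payload": {
  "rows": [0,0,0,0,0,0,0,0,0,0,0,0,0,0,0,0,0,0,0,0,0,0,0,0,0,0,0,0,-4,0,0,0,0,-9,0,0,0,0,-14,0,0,0,0,-19,0,0,0,0,-22,0,0,0,0,-22,0],
  "force": 60
}}

```text
time_s: 14.0
position: [0.4388, -0.1091, 0.3056]
orientation: [3.135, 0.004, 1.537]
wrist_force: [0.2, 0.3, -2.7]
width: 0.0344
```

Run:
```python
from h import *
where();plan((.5607,-.0141,.30,1.543),(.5607,-.0141,.27,1.543))
```

```text
t 14.0 [ 0.4388 -0.1091  0.3056] [3.1348 0.0036 1.5367] w 0.0344 F [ 0.2  0.3 -2.7]
t 14.0 pos [ 0.4388 -0.1091  0.3056] rpy [3.1348 0.0036 1.5367] w 0.0344
[ 9.91 11.86  0.6 ] -0.006 rows 3.1
[ 9.92 11.84  3.6 ] -0.006 rows 0.6
```

Call:
{"api": "servo_tool", "payload": {
  "rows": [0,3,4,0,0,0,6,8,0,0,0,9.8,11.9,0,0,0,9.8,11.9,0,0,0,9.8,11.9,2,0,0,9.8,11.9,2,0,0,9.8,11.9,2,0,0,9.8,11.9,2,0]
}}

```text
time_s: 14.8
position: [0.5595, -0.0147, 0.2811]
orientation: [3.141, 0.0, 1.536]
wrist_force: [-0.3, 0.1, -1.8]
width: 0.0343
```

Run:
```python
from h import *
where();plan((.5607,-.0141,.27,1.543),(.5607,-.0141,.212,1.543)); cloud('wrist','w5')
```

```text
t 14.8 [ 0.5595 -0.0147  0.2811] [3.1408e+00 1.0000e-04 1.5361e+00] w 0.0343 F [-0.3  0.1 -1.8]
t 14.8 pos [ 0.5595 -0.0147  0.2811] rpy [3.1408e+00 1.0000e-04 1.5361e+00] w 0.0343
[0.07 0.12 1.11] -0.007 rows 0.2
[0.07 0.12 6.91] -0.007 rows 1.2
```

View pics/w5.png

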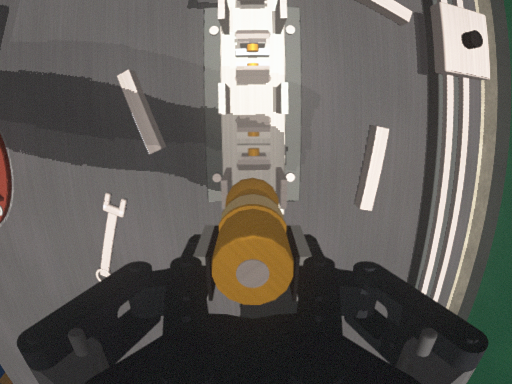

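Call:
{"api": "servo_tool", "payload": {
  "rows": [0,0.07,0.12,0,0,0,0.07,0.12,1,0,0,0.07,0.12,1.5,0,0,0.07,0.12,2,0,0,0.07,0.12,2.5,0,0,0.07,0.12,3,0,0,0.07,0.12,3,0]
}}

```text
time_s: 15.55
position: [0.5605, -0.0135, 0.2493]
orientation: [-3.14, -0.0, 1.537]
wrist_force: [-0.4, -0.3, -1.3]
width: 0.0344
```

Run:
```python
from h import *
where()
```

```text
t 15.55 [ 0.5605 -0.0135  0.2493] [-3.1404e+00 -4.0000e-04  1.5368e+00] w 0.0344 F [-0.4 -0.3 -1.3]
```

Call:
{"api": "servo_tool", "payload": {
  "rows": [0,0,0,0.6,0,0,0,0,1.2,0,0,0,0,1.8,0,0,0,0,2.4,0,0,0,0,2.8,0,0,0,0,3.2,0,0,0,0,3.5,0,0,0,0,3.5,0]
}}

```text
time_s: 16.35
position: [0.5605, -0.0137, 0.2143]
orientation: [-3.14, -0.0, 1.537]
wrist_force: [-0.2, -1.2, -5.1]
width: 0.0344
```

Run:
```python
from h import *
where()
```

```text
t 16.35 [ 0.5605 -0.0137  0.2143] [-3.1402 -0.      1.5366] w 0.0344 F [-0.2 -1.2 -5.1]
```

Call:
{"api": "servo_tool", "payload": {
  "rows": [0,0,0,0.2,0,0,0,0,0.3,0,0,0,0,0.4,0,0,0,0,0.4,0]
}}

```text
time_s: 16.75
position: [0.5609, -0.0138, 0.2123]
orientation: [3.141, 0.0, 1.537]
wrist_force: [-2.9, -1.3, 5.3]
width: 0.0344
```

Run:
```python
from h import *
where()
```

```text
t 16.75 [ 0.5609 -0.0138  0.2123] [3.1407e+00 4.0000e-04 1.5368e+00] w 0.0344 F [-2.9 -1.3  5.3]
```

Call:
{"api": "servo_tool", "payload": {
  "rows": [0.8,0,0,0,0,0.8,0,0,0,0,0.8,0,0,0,0,0.8,0,0,0,0,0.8,0,0,0,0,0.8,0,0,-3,0,0.8,0,0,-8,0,0.8,0,0,-8,0,0.8,0,0,-8,0]
}}

```text
time_s: 17.65
position: [0.5616, -0.0138, 0.2927]
orientation: [3.139, 0.001, 1.537]
wrist_force: [0.3, -0.4, -1.0]
width: 0.0684
```

Run:
```python
from h import *
where(); glass(.5607,-.014,.23,'w6'); plan((.463,-.212,.3,1.543),(.463,-.212,.22,1.543))
```

```text
t 17.65 [ 0.5616 -0.0138  0.2927] [3.1388e+00 5.0000e-04 1.5368e+00] w 0.0684 F [ 0.3 -0.4 -1. ]
glass n 2103 circ [ 0.5619 -0.0132] 0.0179 bbox [ 0.5616 -0.013   0.2269] [0.0349 0.0351 0.0098] z 0.2297
t 17.7 pos [ 0.561  -0.0137  0.2912] rpy [ 3.1411 -0.      1.5368] w 0.0683
[-20.15  -9.12  -0.89] -0.006 rows 4.4
[-20.15  -9.13   7.11] -0.006 rows 1.6
```

View pics/w6.png

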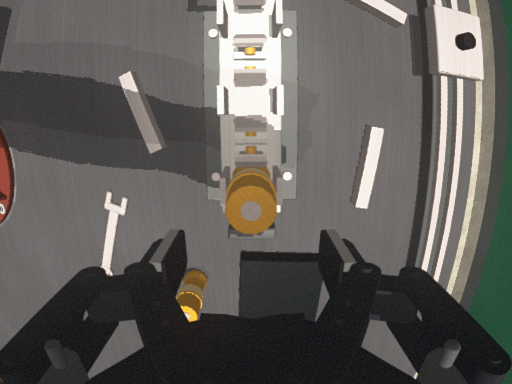

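Call:
{"api": "servo_tool", "payload": {
  "rows": [0.8,-5,-2.3,0,0,0.8,-9.5,-4.3,0,0,0.8,-14,-6.4,0,0,0.8,-18,-8.3,2,0,0.8,-20.1,-9.1,5,0,0.8,-20.1,-9.1,7,0,0.8,-20.1,-9.1,7,0,0.8,-20.1,-9.1,7,0,0.8,-20.1,-9.1,7,0,0.8,-20.1,-9.1,7,0]
}}

```text
time_s: 18.7
position: [0.4638, -0.2113, 0.2225]
orientation: [3.14, 0.001, 1.538]
wrist_force: [1.1, -0.7, 0.1]
width: 0.0683
```

Run:
```python
from h import *
where()
c=glass(.463,-.212,.1,'w7')
plan((c[0]-.0009,c[1],.082,1.541))
```

```text
t 18.7 [ 0.4638 -0.2113  0.2225] [3.1402e+00 9.0000e-04 1.5378e+00] w 0.0683 F [ 1.1 -0.7  0.1]
glass n 1290 circ [ 0.4631 -0.2121] 0.018 bbox [ 0.4631 -0.212   0.0972] [0.035  0.0352 0.0099] z 0.0997
t 18.75 pos [ 0.4637 -0.2113  0.2223] rpy [3.1403e+00 8.0000e-04 1.5377e+00] w 0.0682
[-0.07 -0.17 14.03] -0.003 rows 2.8
```

Call:
{"api": "servo_tool", "payload": {
  "rows": [0.8,-0.07,-0.1,4,0,0.8,-0.07,-0.1,8,0,0.8,-0.07,-0.1,12,0,0.8,-0.07,-0.1,14,0,0.8,-0.07,-0.1,14,0,0.8,-0.07,-0.1,14,0,0,-0.07,-0.1,14,0,0,-0.07,-0.1,14,0,0,-0.07,-0.1,14,0,0,-0.07,-0.1,14,0,0,-0.07,-0.1,14,0]
}}

```text
time_s: 19.85
position: [0.4628, -0.2128, 0.0832]
orientation: [3.14, 0.002, 1.537]
wrist_force: [-2.1, 0.3, 7.5]
width: 0.0349
```

Run:
```python
from h import *
where(); plan((.463,-.212,.3,1.541),(.5628,.061,.3,1.541),(.5628,.061,.28,1.541))
```

```text
t 19.85 [ 0.4628 -0.2128  0.0832] [3.1397e+00 1.7000e-03 1.5368e+00] w 0.0349 F [-2.1  0.3  7.5]
t 19.85 pos [ 0.4628 -0.2128  0.0832] rpy [3.1397e+00 1.7000e-03 1.5368e+00] w 0.0349
[  0.05   0.06 -21.68] -0.004 rows 4.3
[ 27.67   9.1  -21.71] -0.004 rows 5.8
[ 27.67   9.1  -19.71] -0.004 rows 0.4
```

Call:
{"api": "servo_tool", "payload": {
  "rows": [0,0,0,-5,0,0,0,0,-10,0,0,0,0,-15,0,0,0,0,-20,0,0,3,1,-24,0,0,7,2.3,-26.7,0,0,11.5,3.8,-26.7,0,0,16,5.3,-26.7,0,0,20.5,6.8,-26.7,0,0,25,8.3,-26.7,0,0,27.7,9.1,-26.7,0,0,27.7,9.1,-24,0,0,27.7,9.1,-20,0,0,27.7,9.1,-20,0,0,27.7,9.1,-20,0,0,27.7,9.1,-20,0,0,27.7,9.1,-20,0]
}}

```text
time_s: 21.55
position: [0.5634, 0.0612, 0.2841]
orientation: [3.138, 0.0, 1.536]
wrist_force: [0.4, -0.4, -2.0]
width: 0.0348
```

Run:
```python
from h import *
where(); plan((.5628,.061,.25,1.541),(.5628,.061,.212,1.541)); cloud('wrist','w8')
```

```text
t 21.55 [0.5634 0.0612 0.2841] [3.1377e+00 2.0000e-04 1.5363e+00] w 0.0348 F [ 0.4 -0.4 -2. ]
t 21.55 pos [0.5634 0.0612 0.2841] rpy [3.1377e+00 2.0000e-04 1.5363e+00] w 0.0348
[-0.02 -0.08  3.41] -0.005 rows 0.7
[-0.02 -0.09  7.21] -0.005 rows 0.8
```

View pics/w8.png

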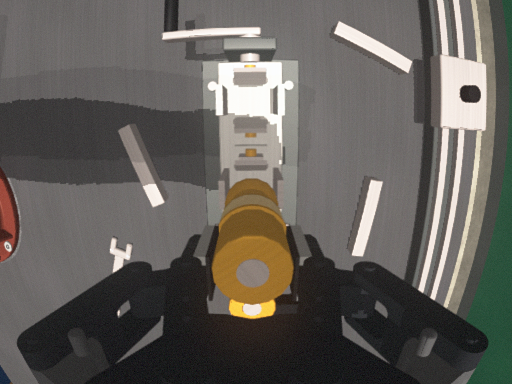

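Call:
{"api": "servo_tool", "payload": {
  "rows": [0,0,-0.05,1,0,0,0,-0.05,2,0,0,0,-0.05,2.6,0,0,0,-0.05,3.2,0,0,0,-0.05,3.2,0]
}}

```text
time_s: 22.1
position: [0.5615, 0.0617, 0.248]
orientation: [-3.14, -0.0, 1.537]
wrist_force: [-0.2, -0.4, -2.3]
width: 0.0346
```

Run:
```python
from h import *
where()
```

```text
t 22.1 [0.5615 0.0617 0.248 ] [-3.1401e+00 -3.0000e-04  1.5368e+00] w 0.0346 F [-0.2 -0.4 -2.3]
```

Call:
{"api": "servo_tool", "payload": {
  "rows": [0,0,0.1,0.3,0,0,0,0.1,0.9,0,0,0,0.1,1.5,0,0,0,0.1,2.1,0,0,0,0.1,2.7,0,0,0,0.1,3.2,0,0,0,0.1,3.6,0,0,0,0.1,3.8,0,0,0,0.1,3.8,0]
}}

```text
time_s: 23.0
position: [0.5627, 0.0615, 0.2132]
orientation: [3.141, 0.0, 1.537]
wrist_force: [-6.2, -0.1, 14.0]
width: 0.0344
```

Run:
```python
from h import *
where()
```

```text
t 23.0 [0.5627 0.0615 0.2132] [3.1406e+00 5.0000e-04 1.5369e+00] w 0.0344 F [-6.2 -0.1 14. ]
```

Call:
{"api": "servo_tool", "payload": {
  "rows": [0.8,0,0,0,0,0.8,0,0,-0.1,0,0.8,0,0,-0.1,0,0.8,0,0,-0.1,0,0.8,0,0,-0.1,0,0.8,0,0,-3,0,0.8,0,0,-8,0,0.8,0,0,-8,0,0.8,0,0,-8,0]
}}

```text
time_s: 23.9
position: [0.5637, 0.0616, 0.2926]
orientation: [3.139, 0.0, 1.537]
wrist_force: [-0.0, -0.6, -0.4]
width: 0.0684
```

Run:
```python
from h import *
where(); glass(.563,.061,.23,'w9'); plan((.461,-.34,.3,1.543),(.461,-.34,.22,1.543))
```

```text
t 23.9 [0.5637 0.0616 0.2926] [3.1388e+00 1.0000e-04 1.5368e+00] w 0.0684 F [-0.  -0.6 -0.4]
glass n 2116 circ [0.5643 0.0617] 0.018 bbox [0.5643 0.0617 0.2272] [0.0349 0.0355 0.0103] z 0.2299
t 23.95 pos [0.5631 0.0616 0.2911] rpy [ 3.1412e+00 -1.0000e-04  1.5368e+00] w 0.068
[-40.48  -8.84  -0.89] -0.006 rows 8.3
[-40.48  -8.84   7.11] -0.006 rows 1.6
```

Call:
{"api": "servo_tool", "payload": {
  "rows": [0.8,-5,-1,0,0,0.8,-10,-2.2,0,0,0.8,-15,-3.3,0,0,0.8,-20,-4.4,0,0,0.8,-25,-5.5,0,0,0.8,-30,-6.6,0,0,0.8,-34,-7.7,1,0,0.8,-38,-8.5,3,0,0.8,-40.5,-8.8,6,0,0.8,-40.5,-8.8,7,0,0.8,-40.5,-8.8,7,0,0.8,-40.5,-8.8,7,0,0.8,-40.5,-8.8,7,0]
}}

```text
time_s: 25.25
position: [0.4619, -0.3395, 0.2226]
orientation: [3.14, 0.001, 1.538]
wrist_force: [-0.2, 0.5, 1.3]
width: 0.0687
```

Run:
```python
from h import *
where()
c=glass(.461,-.34,.1,'w10')
plan((c[0]-.0009,c[1],.082,1.541))
```

```text
t 25.25 [ 0.4619 -0.3395  0.2226] [3.1404e+00 1.0000e-03 1.5382e+00] w 0.0687 F [-0.2  0.5  1.3]
glass n 1295 circ [ 0.4613 -0.3396] 0.018 bbox [ 0.4611 -0.3395  0.0971] [0.0351 0.0349 0.0096] z 0.0997
t 25.3 pos [ 0.462  -0.3396  0.2227] rpy [3.1402e+00 1.3000e-03 1.5382e+00] w 0.0682
[ 1.000e-02 -1.800e-01  1.407e+01] -0.003 rows 2.8
```

Call:
{"api": "servo_tool", "payload": {
  "rows": [0.8,0,-0.1,4,0,0.8,0,-0.1,8,0,0.8,0,-0.1,12,0,0.8,0,-0.1,14,0,0.8,0,-0.1,14,0,0.8,0,-0.1,14,0,0,0,-0.1,14,0,0,0,-0.1,14,0,0,0,-0.1,14,0,0,0,-0.1,14,0,0,0,-0.1,14,0]
}}

```text
time_s: 26.4
position: [0.4609, -0.341, 0.0834]
orientation: [3.14, 0.002, 1.537]
wrist_force: [-1.6, 1.4, 7.1]
width: 0.0347
```

Run:
```python
from h import *
where(); plan((.5645,.1358,.35,1.541),(.5645,.1358,.28,1.541))
```

```text
t 26.4 [ 0.4609 -0.341   0.0834] [3.1399e+00 2.1000e-03 1.5368e+00] w 0.0347 F [-1.6  1.4  7.1]
t 26.4 pos [ 0.4609 -0.341   0.0834] rpy [3.1399e+00 2.1000e-03 1.5368e+00] w 0.0347
[ 47.95   8.78 -26.75] -0.004 rows 11.1
[ 47.97   8.77 -19.75] -0.004 rows 1.4
```

Call:
{"api": "servo_tool", "payload": {
  "rows": [0,0,0,-5,0,0,0,0,-10,0,0,0,0,-15,0,0,0,0,-20,0,0,4,0.7,-23,0,0,8.5,1.6,-26.7,0,0,13,2.4,-26.7,0,0,17.5,3.2,-26.7,0,0,22,4,-26.7,0,0,26.5,4.9,-26.7,0,0,31,5.7,-26.7,0,0,35.5,6.5,-26.7,0,0,40,7.3,-26.7,0,0,44.5,8.2,-26.7,0,0,47.85,8.8,-26.7,0,0,47.85,8.8,-24,0,0,47.85,8.8,-20,0,0,47.85,8.8,-20,0,0,47.85,8.8,-20,0,0,47.85,8.8,-20,0]
}}

```text
time_s: 28.4
position: [0.5653, 0.1348, 0.2844]
orientation: [3.138, -0.0, 1.536]
wrist_force: [-0.1, -0.4, -1.0]
width: 0.0344
```

Run:
```python
from h import *
where(); plan((.5647,.136,.25,1.541),(.5647,.136,.212,1.541)); cloud('wrist','w11')
```

```text
t 28.4 [0.5653 0.1348 0.2844] [ 3.1378e+00 -2.0000e-04  1.5363e+00] w 0.0344 F [-0.1 -0.4 -1. ]
t 28.4 pos [0.5653 0.1348 0.2844] rpy [ 3.1378e+00 -2.0000e-04  1.5363e+00] w 0.0344
[ 0.12 -0.08  3.44] -0.005 rows 0.7
[ 0.11 -0.1   7.24] -0.005 rows 0.8
```

View pics/w11.png

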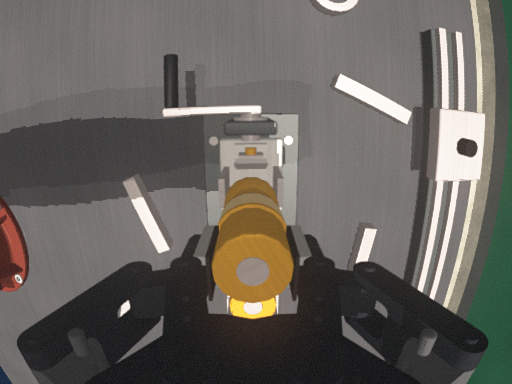

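Call:
{"api": "servo_tool", "payload": {
  "rows": [0,0.07,0.07,1,0,0,0.07,0.07,2,0,0,0.07,0.07,2.6,0,0,0.07,0.07,3.2,0,0,0.07,0.07,3.2,0]
}}

```text
time_s: 28.95
position: [0.5646, 0.1358, 0.248]
orientation: [-3.14, -0.0, 1.537]
wrist_force: [0.1, 0.3, -1.6]
width: 0.0346
```

Run:
```python
from h import *
where()
```

```text
t 28.95 [0.5646 0.1358 0.248 ] [-3.1398 -0.      1.5368] w 0.0346 F [ 0.1  0.3 -1.6]
```

Call:
{"api": "servo_tool", "payload": {
  "rows": [0,0,0,0.3,0,0,0,0,0.9,0,0,0,0,1.5,0,0,0,0,2.1,0,0,0,0,2.7,0,0,0,0,3.2,0,0,0,0,3.6,0,0,0,0,3.8,0,0,0,0,3.8,0]
}}

```text
time_s: 29.85
position: [0.5649, 0.1357, 0.2133]
orientation: [3.141, 0.0, 1.537]
wrist_force: [-8.1, -1.3, 15.9]
width: 0.0345
```

Run:
```python
from h import *
where()
```

```text
t 29.85 [0.5649 0.1357 0.2133] [3.1405e+00 2.0000e-04 1.5369e+00] w 0.0345 F [-8.1 -1.3 15.9]
```

Call:
{"api": "servo_tool", "payload": {
  "rows": [0.8,0,0,0,0,0.8,0,0,-0.1,0,0.8,0,0,-0.1,0,0.8,0,0,-0.1,0,0.8,0,0,-0.1,0,0.8,0,0,-3,0,0.8,0,0,-8,0,0.8,0,0,-11,0,0.8,4,-3,-11,0,0.8,8,-5,-11,0,0.8,10.2,-7,-11,0,0.8,10.2,-7,-11,0,0.8,10.2,-7,-11,0]
}}

```text
time_s: 31.15
position: [0.4985, 0.2405, 0.3214]
orientation: [3.141, 0.0, 1.538]
wrist_force: [0.4, -1.4, 0.4]
width: 0.0682
```

Run:
```python
from h import *
where()
im,P=cloud('wrist','w12')
for x,y in [(.561,-.0135),(.563,.061),(.565,.136)]:
    k=(abs(P[...,2]-.23)<.008)&(np.hypot(P[...,0]-x,P[...,1]-y)<.03); q=P[k]; print(k.sum(),cv2.minEnclosingCircle(q[:,:2].astype('f')) if k.sum() else 0, np.median(q[:,2]))
k=(P[...,1]>.215)&(P[...,1]<.28)&(P[...,2]>.11)&(P[...,2]<.15)&(abs(P[...,0]-.49)<.04)
q=P[k];print('handle',len(q),np.percentile(q,[2,50,98],axis=0).round(4))
im,P=cloud('scene','sC'); crop(im,130,130,340,310,3.8,'sCc')
plan((.491,.238,.25,1.541),(.491,.238,.130,1.541))
```

```text
t 31.15 [0.4985 0.2405 0.3214] [3.1412e+00 1.0000e-04 1.5382e+00] w 0.0682 F [ 0.4 -1.4  0.4]
0 0 nan
0 0 nan
431 ((0.5594688653945923, 0.13793659210205078), 0.016133099794387817) 0.22991327509051515
handle 544 [[0.487  0.2157 0.1292]
 [0.4938 0.2383 0.1353]
 [0.5006 0.2597 0.1375]]
t 31.25 pos [0.4991 0.2395 0.3211] rpy [-3.1416e+00  1.0000e-04  1.5361e+00] w 0.0681
[-0.17 -0.81  7.11] -0.005 rows 1.4
[-0.17 -0.81 19.11] -0.005 rows 2.4
  return _methods._mean(a, axis=axis, dtype=dtype,
  ret = ret.dtype.type(ret / rcount)
```

View pics/sCc.png

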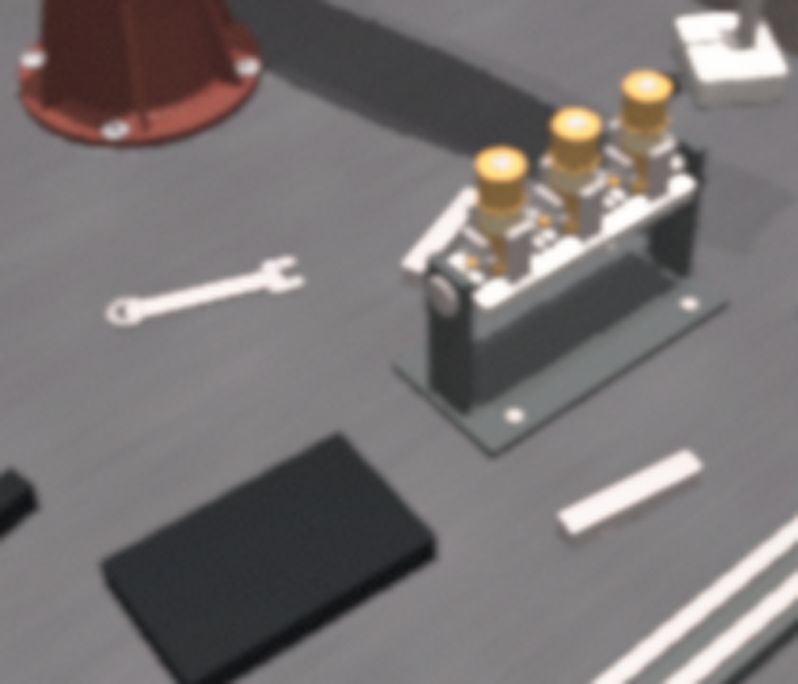

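View pics/w12.png

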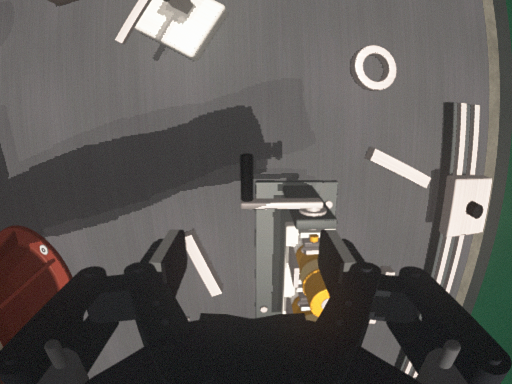

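Call:
{"api": "servo_tool", "payload": {
  "rows": [0.8,-0.1,-0.6,5,0,0.8,-0.1,-0.6,10,0,0.8,-0.1,-0.6,15,0,0.8,-0.1,-0.6,18,0,0.8,-0.1,-0.6,19.1,0,0.8,-0.1,-0.6,19.1,0,0.8,-0.1,-0.6,19.1,0,0,-0.1,-0.6,19.1,0,0,-0.1,-0.6,19.1,0,0,-0.1,-0.6,19.1,0,0,-0.1,-0.6,19.1,0,0,-0.1,-0.6,19.1,0,0,-0.1,-0.6,19.1,0],
  "force": 40
}}

```text
time_s: 32.55
position: [0.4923, 0.2395, 0.1311]
orientation: [-3.141, -0.0, 1.537]
wrist_force: [-4.3, -0.4, 6.6]
width: 0.0125
```

Run:
```python
from h import *
where()
for i in range(1,21):
    t=np.radians(9*i); print(round(7.5*(1-np.cos(t)),2),round(-7.5*np.sin(t),2),end='; ')
```

```text
t 32.55 [0.4923 0.2395 0.1311] [-3.1414e+00 -2.0000e-04  1.5372e+00] w 0.0125 F [-4.3 -0.4  6.6]
0.09 -1.17; 0.37 -2.32; 0.82 -3.4; 1.43 -4.41; 2.2 -5.3; 3.09 -6.07; 4.1 -6.68; 5.18 -7.13; 6.33 -7.41; 7.5 -7.5; 8.67 -7.41; 9.82 -7.13; 10.9 -6.68; 11.91 -6.07; 12.8 -5.3; 13.57 -4.41; 14.18 -3.4; 14.63 -2.32; 14.91 -1.17; 15.0 -0.0;
```

Call:
{"api": "servo_tool", "payload": {
  "rows": [0,0,0.1,-1.17,0,0,0,0.37,-2.32,0,0,0,0.82,-3.4,0,0,0,1.43,-4.41,0,0,0,2.2,-5.3,0,0,0,3.09,-6.07,0,0,0,4.1,-6.68,0,0,0,5.18,-7.13,0,0,0,6.33,-7.41,0,0,0,7.5,-7.5,0,0,0,7.5,-7.5,0]
}}

```text
time_s: 33.65
position: [0.5691, 0.2375, 0.2084]
orientation: [3.139, -0.002, 1.537]
wrist_force: [0.2, 3.6, 3.7]
width: 0.0125
```

Run:
```python
from h import *
where()
im,P=cloud('scene','sD'); crop(im,180,110,360,270,3.5,'sDc')
```

```text
t 33.65 [0.5691 0.2375 0.2084] [ 3.1385e+00 -2.0000e-03  1.5372e+00] w 0.0125 F [0.2 3.6 3.7]
```

View pics/sDc.png

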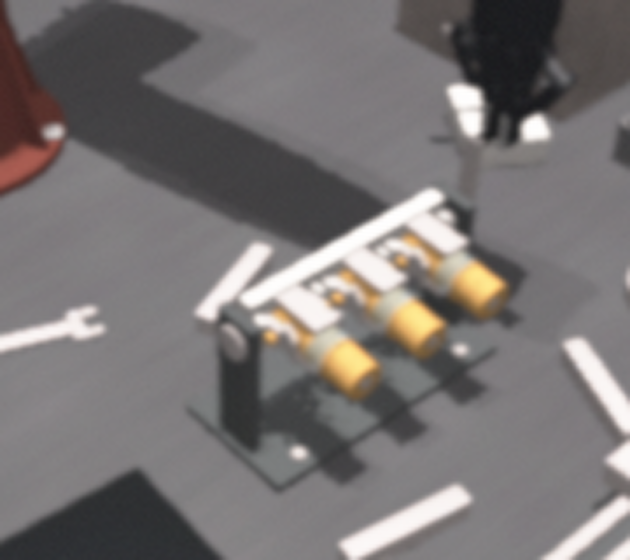

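Call:
{"api": "servo_tool", "payload": {
  "rows": [0,0,1.17,0.09,0,0,0,2.32,0.37,0,0,0,3.4,0.82,0,0,0,4.41,1.43,0,0,0,5.3,2.2,0,0,0,6.07,3.09,0,0,0,6.68,4.1,0,0,0,7.13,5.18,0,0,0,7.41,6.33,0,0,0,7.5,7.2,0,0,0,7.5,7.6,0,0,0,7.5,7.9,0,0,0,7.5,7.9,0,0,0,7.5,7.9,0]
}}

```text
time_s: 35.1
position: [0.6423, 0.235, 0.1311]
orientation: [3.14, -0.001, 1.538]
wrist_force: [-16.4, 1.1, 20.5]
width: 0.0124
```

Run:
```python
from h import *
where()
im,P=cloud('scene','sE'); crop(im,180,110,360,270,3.5,'sEc')
```

```text
t 35.1 [0.6423 0.235  0.1311] [ 3.1402e+00 -1.1000e-03  1.5378e+00] w 0.0124 F [-16.4   1.1  20.5]
```

View pics/sEc.png

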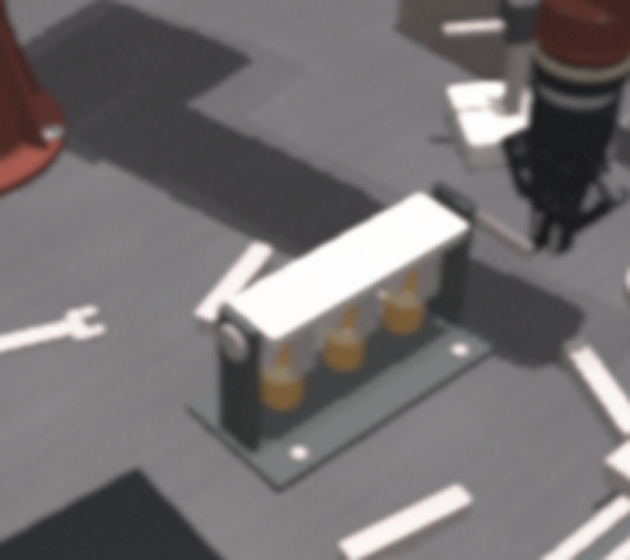

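Call:
{"api": "servo_tool", "payload": {
  "rows": [0,0,0,0,0,0,0,0,0,0,0,0,0,0,0,0,0,0,0,0,0,0,0,0,0,0,0,0,0,0,0,0,0,0,0,0,0,0,0,0,0,0,0,0,0,0,0,0,0,0,0,0,0,0,0,0,0,0,0,0,0,0,0,0,0,0,0,0,0,0,0,0,0,0,0,0,0,0,0,0,0,0,0,0,0,0,0,0,0,0,0,0,0,0,0,0,0,0,0,0]
}}

```text
time_s: 37.15
position: [0.6423, 0.235, 0.1311]
orientation: [3.14, -0.001, 1.538]
wrist_force: [-14.9, 1.2, 21.0]
width: 0.0124
```

Call:
{"api": "servo_tool", "payload": {
  "rows": [0,0,0,0,0,0,0,0,0,0,0,0,0,0,0,0,0,0,-0.4,0,0,0,-0.09,-1.57,0,0,0,-0.37,-2.72,0,0,0,-0.82,-3.8,0,0,0,-1.43,-4.8,0,0,0,-2.2,-5.7,0,0,0,-3.09,-6.47,0,0,0,-4.1,-7.08,0,0,0,-5.18,-7.53,0,0,0,-6.33,-7.81,0,0,0,-7.5,-7.9,0,0,0,-7.5,-7.9,0]
}}

```text
time_s: 38.65
position: [0.5743, 0.2368, 0.215]
orientation: [3.12, -0.002, 1.536]
wrist_force: [11.6, -0.8, 28.1]
width: 0.0123
```

Run:
```python
from h import *
where()
```

```text
t 38.65 [0.5743 0.2368 0.215 ] [ 3.1203e+00 -2.3000e-03  1.5360e+00] w 0.0123 F [11.6 -0.8 28.1]
```

Run:
```python
from h import *
im,P=cloud('scene','sF'); crop(im,180,110,360,270,3.5,'sFc'); where(); print(read_state()['joint_positions'])
im,P=cloud('wrist','w13')
```

```text
t 38.7 [0.5744 0.2368 0.215 ] [ 3.1208e+00 -2.5000e-03  1.5360e+00] w 0.0119 F [10.6 -0.9 28.1]
[ 0.1819002   0.13873605  0.07394814  1.48519405 -0.00198323  1.78754602]
```

View pics/sFc.png

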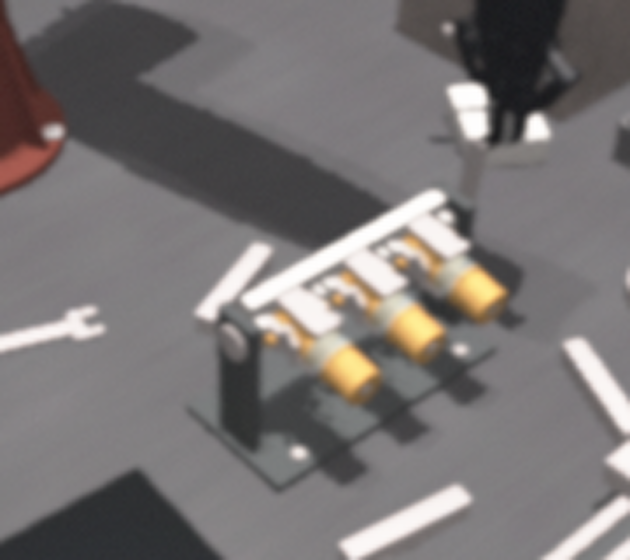

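View pics/w13.png

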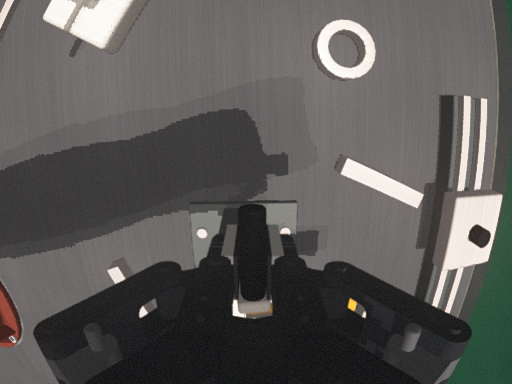

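Call:
{"api": "servo_tool", "payload": {
  "rows": [0.3,0,0.7,-0.9,0,0.4,0,0.7,-0.9,0,0.4,0,0.7,-0.5,0,0.4,0,0.7,0,0,0.4,0,0.7,0,0,0,0,0.7,0,0,0,0,0.7,0,0,0,0,0.7,0,0,0,0,0.7,0,0,0,0,0.7,0,0],
  "force": 60
}}

```text
time_s: 39.75
position: [0.5745, 0.2365, 0.2051]
orientation: [-3.141, 0.0, 1.537]
wrist_force: [1.0, 0.3, -3.8]
width: 0.012
```

Run:
```python
from h import *
where()
```

```text
t 39.75 [0.5745 0.2365 0.2051] [-3.1413  0.      1.5368] w 0.012 F [ 1.   0.3 -3.8]
```

Call:
{"api": "servo_tool", "payload": {
  "rows": [0,0,-0.6,-0.03,0,0,0,-1.22,0,0,0,0,-1.8,0.07,0,0,0,-2.39,0.16,0,0,0,-2.95,0.33,0,0,0,-3.51,0.52,0,0,0,-4.05,0.77,0,0,0,-4.56,1.04,0,0,0,-5.05,1.37,0,0,0,-5.52,1.72,0,0,0,-5.95,2.12,0,0,0,-6.36,2.55,0,0,0,-6.72,3.02,0,0,0,-7.06,3.5,0,0,0,-7.06,3.5,0]
}}

```text
time_s: 41.25
position: [0.5063, 0.2384, 0.1732]
orientation: [3.135, 0.001, 1.536]
wrist_force: [4.3, -5.2, 8.6]
width: 0.0116
```

Run:
```python
from h import *
where()
```

```text
t 41.25 [0.5063 0.2384 0.1732] [3.1345e+00 5.0000e-04 1.5361e+00] w 0.0116 F [ 4.3 -5.2  8.6]
```

Call:
{"api": "servo_tool", "payload": {
  "rows": [0,0,-0.3,0.5,0,0,0,-0.54,1.04,0,0,0,-0.75,1.6,0,0,0,-0.92,2.16,0,0,0,-1.0,2.6,0,0,0,-1.08,3.06,0,0,0,-1.12,3.5,0,0,0,-1.14,3.97,0,0,0,-1.14,4.2,0,0,0,-1.14,4.5,0,0,0,-1.14,4.8,0,0,0,-1.14,4.8,0]
}}

```text
time_s: 42.45
position: [0.4925, 0.2387, 0.1253]
orientation: [3.14, 0.001, 1.537]
wrist_force: [-13.8, -7.5, 22.5]
width: 0.012
```

Run:
```python
from h import *
where()
im,P=cloud('scene','sG'); crop(im,180,110,360,270,3.5,'sGc')
```

```text
t 42.45 [0.4925 0.2387 0.1253] [3.1404e+00 1.5000e-03 1.5368e+00] w 0.012 F [-13.8  -7.5  22.5]
```

View pics/sGc.png

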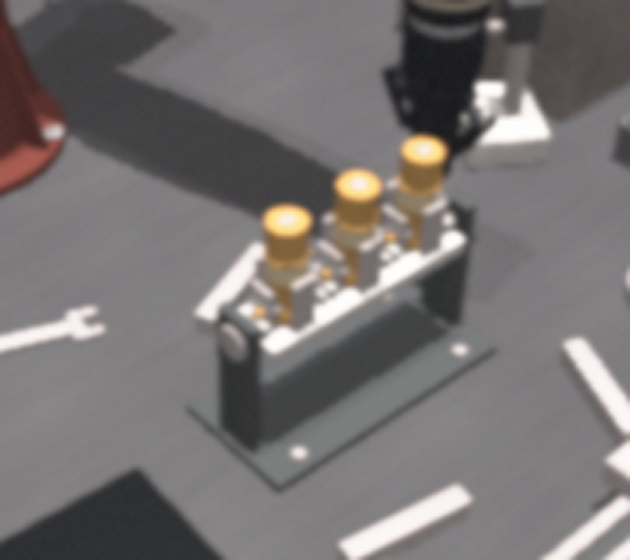

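Call:
{"api": "servo_tool", "payload": {
  "rows": [0,0,0,-0.4,0,0.8,0,0,-0.4,0,0.8,0,0,-0.4,0,0.8,0,0,-0.4,0,0.8,0,0,-0.4,0,0.8,0,0,-5,0,0.8,0,0,-10,0,0.8,0,0,-15,0,0.8,0,0,-18,0,0.8,-3,2,-18,0,0.8,-7,5,-18,0,0.8,-10.5,7.5,-16.5,0,0.8,-10.5,7.5,-16.5,0,0.8,-10.5,7.5,-16.5,0,0.8,-10.5,7.5,-16.5,0]
}}

```text
time_s: 44.0
position: [0.5637, 0.1325, 0.2877]
orientation: [3.141, -0.0, 1.537]
wrist_force: [-0.3, 0.1, -0.2]
width: 0.0685
```

Run:
```python
from h import *
where()
c=glass(.565,.136,.23,'w14'); P=np.load('pics/w14.npz')['P']
k=(P[...,1]>.215)&(P[...,1]<.28)&(P[...,2]>.11)&(P[...,2]<.15)&(abs(P[...,0]-.49)<.04)
q=P[k];print('handle',len(q),np.percentile(q,[2,50,98],axis=0).round(4))
plan((c[0]-.0009,c[1],.25,1.541),(c[0]-.0009,c[1],.213,1.541))
```

```text
t 44.0 [0.5637 0.1325 0.2877] [ 3.1414e+00 -4.0000e-04  1.5374e+00] w 0.0685 F [-0.3  0.1 -0.2]
glass n 2234 circ [0.5714 0.1366] 0.0181 bbox [0.5713 0.1367 0.2274] [0.0343 0.0356 0.0107] z 0.2302
handle 641 [[0.4875 0.216  0.1315]
 [0.4949 0.237  0.1371]
 [0.5001 0.2582 0.1392]]
t 44.05 pos [0.5637 0.1328 0.2879] rpy [ 3.1409e+00 -3.0000e-04  1.5380e+00] w 0.0682
[0.4  0.67 3.79] -0.003 rows 0.8
[0.4  0.66 7.49] -0.003 rows 0.7
```

View pics/w14.png

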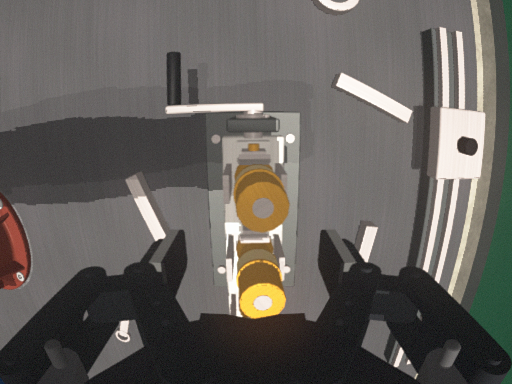

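Call:
{"api": "servo_tool", "payload": {
  "rows": [0,3,-2,-2,0,0,7,-5,-2,0,0,10.5,-7.4,0,0,0,10.5,-7.4,4,0,0,10.5,-7.4,8,0,0,10.5,-7.4,11,0,0,10.5,-7.4,12.5,0,0,10.5,-7.4,12.8,0,0,10.5,-7.4,13.1,0,0,10.5,-7.4,13.4,0,0,10.5,-7.4,13.6,0,0,10.5,-7.4,13.8,0,0,10.5,-7.4,13.8,0]
}}

```text
time_s: 45.35
position: [0.4947, 0.2397, 0.1536]
orientation: [3.138, -0.001, 1.537]
wrist_force: [-9.3, -1.1, 21.0]
width: -0.0002
```

Run:
```python
from h import *
where()
```

```text
t 45.35 [0.4947 0.2397 0.1536] [ 3.1376e+00 -1.3000e-03  1.5370e+00] w -0.0002 F [-9.3 -1.1 21. ]
```

Call:
{"api": "servo_tool", "payload": {
  "rows": [0,0,0,0,0,0,0,0,0,0,0,0,0,0,0,0,0,0,-4,0,0.4,0,0,-9,0,0.8,0,0,-14,0,0.8,-3,2,-15,0,0.8,-7,5,-15,0,0.8,-10.4,7.4,-14,0,0.8,-10.4,7.4,-14,0,0.8,-10.4,7.4,-14,0,0.8,-10.4,7.4,-14,0]
}}

```text
time_s: 46.55
position: [0.5639, 0.1334, 0.2903]
orientation: [3.14, -0.0, 1.537]
wrist_force: [0.1, 0.3, -0.4]
width: 0.0683
```

Run:
```python
from h import *
where()
c=glass(.565,.136,.23,'w15'); P=np.load('pics/w15.npz')['P']
k=(P[...,1]>.215)&(P[...,1]<.28)&(P[...,2]>.11)&(P[...,2]<.15)&(abs(P[...,0]-.49)<.04)
q=P[k];print('handle',len(q),np.percentile(q,[2,50,98],axis=0).round(4))
plan((c[0]-.0009,c[1],.25,1.541),(c[0]-.0009,c[1],.213,1.541))
```

```text
t 46.55 [0.5639 0.1334 0.2903] [ 3.1404e+00 -4.0000e-04  1.5372e+00] w 0.0683 F [ 0.1  0.3 -0.4]
glass n 2197 circ [0.569  0.1368] 0.018 bbox [0.569  0.1368 0.2274] [0.035  0.0354 0.0107] z 0.2303
handle 625 [[0.4873 0.216  0.1299]
 [0.4949 0.2366 0.1352]
 [0.5001 0.2583 0.1375]]
t 46.6 pos [0.5638 0.1337 0.2903] rpy [ 3.1403e+00 -3.0000e-04  1.5378e+00] w 0.0685
[0.32 0.42 4.03] -0.003 rows 0.8
[0.32 0.41 7.73] -0.003 rows 0.7
```

Run:
```python
from h import *
im,P2=cloud('top','tB')
for P in (np.load('pics/sG.npz')['P'],P2,np.load('pics/w1.npz')['P']):
    k=(P[...,0]>.48)&(P[...,0]<.7)&(P[...,1]>-.42)&(P[...,1]<-.12)&(P[...,2]>.024)&(P[...,2]<.036)
    k=cv2.morphologyEx(k.astype('u1'),cv2.MORPH_OPEN,np.ones((3,3)))>0
    q=P[k]; print(cv2.minAreaRect(q[:,:2].astype('f')),np.median(q[:,2]))
    print(q[q[:,0].argmin()].round(3),q[q[:,0].argmax()].round(3),q[q[:,1].argmin()].round(3),q[q[:,1].argmax()].round(3))
```

```text
((0.595737099647522, -0.2721370458602905), (0.20996013283729553, 0.13300874829292297), 85.42264556884766) 0.03056700905199311
[ 0.523 -0.346  0.028] [ 0.667 -0.18   0.026] [ 0.644 -0.381  0.026] [ 0.546 -0.163  0.026]
((0.5979432463645935, -0.27169960737228394), (0.20809882879257202, 0.13104040920734406), 86.03086853027344) 0.030945230434547444
[ 0.526 -0.359  0.034] [ 0.667 -0.225  0.024] [ 0.61  -0.375  0.025] [ 0.66  -0.172  0.035]
((0.5969522595405579, -0.2712368369102478), (0.21018627285957336, 0.13066846132278442), 85.53665924072266) 0.029661400962935625
[ 0.525 -0.368  0.028] [ 0.667 -0.208  0.028] [ 0.604 -0.377  0.028] [ 0.544 -0.162  0.027]
```

Call:
{"api": "servo_tool", "payload": {
  "rows": [0.8,0.3,0.4,3,0,0.8,0.3,0.4,6,0,0.8,0.3,0.4,7.7,0,0.8,0.3,0.4,7.7,0,0.8,0.3,0.4,7.7,0,0,0.3,0.3,7.7,0,0,0.3,0.2,7.7,0,0,0.3,0.2,7.7,0,0,0.3,0.2,7.7,0,0,0.3,0.2,7.7,0,0,0.3,0.2,7.7,0]
}}

```text
time_s: 47.75
position: [0.5665, 0.1357, 0.2137]
orientation: [3.14, -0.0, 1.537]
wrist_force: [-1.6, 0.1, 6.5]
width: 0.0344
```

Run:
```python
from h import *
where()
```

```text
t 47.75 [0.5665 0.1357 0.2137] [ 3.1399e+00 -3.0000e-04  1.5367e+00] w 0.0344 F [-1.6  0.1  6.5]
```

Call:
{"api": "servo_tool", "payload": {
  "rows": [0,0,0,-0.5,0,0,0,0,-1,0,0,0,0,-1.5,0,0,0,0,-2.2,0,0,0,0,-3,0,0,0,0,-4,0,0,0,0,-6,0,0,0,0,-9,0,0,0,0,-12,0,0,0,0,-14.5,0,0,0,0,-14.5,0,0,0,0,-14.5,0]
}}

```text
time_s: 48.95
position: [0.5666, 0.1357, 0.3581]
orientation: [3.14, -0.0, 1.537]
wrist_force: [0.3, -0.3, -2.0]
width: 0.0345
```

Run:
```python
from h import *
where()
im,P=cloud('wrist','w16'); 
im,P=cloud('scene','sH'); crop(im,130,110,340,310,3.5,'sHc')
plan((.592,-.3365,.36,1.541),(.592,-.3365,.2,1.541),(.592,-.3365,.116,1.541))
```

```text
t 48.95 [0.5666 0.1357 0.3581] [ 3.1397e+00 -1.0000e-04  1.5367e+00] w 0.0345 F [ 0.3 -0.3 -2. ]
t 49.05 pos [0.5659 0.1357 0.3563] rpy [-3.1404 -0.      1.5367] w 0.0348
[-47.11   4.21  -0.38] -0.004 rows 9.5
[-47.11   4.23  15.62] -0.004 rows 3.2
[-47.11   4.24  24.02] -0.004 rows 1.7
```

View pics/sHc.png

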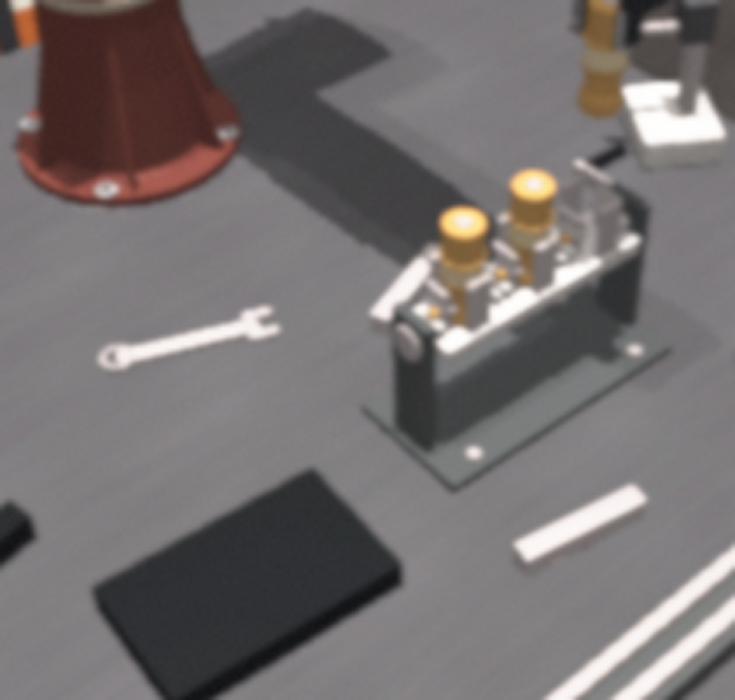

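View pics/w16.png

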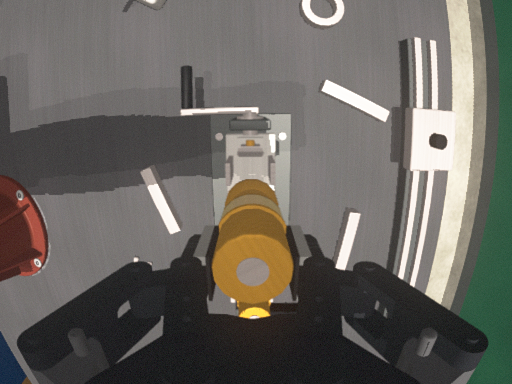

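Call:
{"api": "servo_tool", "payload": {
  "rows": [0,-5,0.4,-0.3,0,0,-10,0.9,-0.3,0,0,-15,1.3,-0.3,0,0,-20,1.8,-0.3,0,0,-25,2.2,-0.3,0,0,-30,2.7,0,0,0,-35,3.2,3,0,0,-40,3.6,6,0,0,-44,4,9,0,0,-47.1,4.2,12,0,0,-47.1,4.2,16,0,0,-47.1,4.2,20,0,0,-47.1,4.2,22,0,0,-47.1,4.2,23,0,0,-47.1,4.2,23.5,0,0,-47.1,4.2,23.5,0,0,-47.1,4.2,23.5,0]
}}

```text
time_s: 50.75
position: [0.5928, -0.3368, 0.124]
orientation: [3.14, 0.001, 1.537]
wrist_force: [0.3, -0.0, -1.3]
width: 0.0342
```

Run:
```python
from h import *
where()
```

```text
t 50.75 [ 0.5928 -0.3368  0.124 ] [3.1398e+00 1.4000e-03 1.5369e+00] w 0.0342 F [ 0.3 -0.  -1.3]
```

Call:
{"api": "servo_tool", "payload": {
  "rows": [0,0,0,0.4,0,0,0,0,0.7,0,0,0,0,0.9,0,0,0,0,1.0,0,0,0,0,1.0,0,0,0,0,1.0,0]
}}

```text
time_s: 51.35
position: [0.5923, -0.3368, 0.1137]
orientation: [3.141, 0.001, 1.537]
wrist_force: [-2.9, 0.9, 7.5]
width: 0.0346
```

Run:
```python
from h import *
where()
```

```text
t 51.35 [ 0.5923 -0.3368  0.1137] [3.1407e+00 1.1000e-03 1.5367e+00] w 0.0346 F [-2.9  0.9  7.5]
```

Touched down. Release and go back for the middle one.

Call:
{"api": "servo_tool", "payload": {
  "rows": [0.4,0,0,-0.1,0,0.6,0,0,-0.1,0,0.8,0,0,-0.1,0,0.8,0,0,-0.1,0,0.8,0,0,-0.1,0,0.8,0,0,-4,0,0.8,0,0,-9,0,0.8,0,0,-14,0,0.8,4,-0.3,-18,0,0.8,9,-0.6,-18,0,0.8,14,-1,-18,0,0.8,19,-1.4,-18,0,0.8,24,-1.8,-18,0,0.8,29,-2.3,-18,0,0.8,34,-2.8,-18,0,0.8,39.8,-4.2,-17.5,0,0.8,39.8,-4.2,-17.5,0,0.8,39.8,-4.2,-17.5,0,0.8,39.8,-4.2,-17.5,0]
}}

```text
time_s: 53.25
position: [0.5639, 0.0622, 0.2874]
orientation: [3.141, 0.0, 1.537]
wrist_force: [0.3, 0.5, -0.6]
width: 0.0681
```

Run:
```python
from h import *
where()
c=glass(.565,.0615,.23,'w17')
plan((c[0]-.0009,c[1],.213,1.541))
im,P=cloud('scene','sI'); crop(im,130,110,340,310,3.5,'sIc')
```

```text
t 53.25 [0.5639 0.0622 0.2874] [3.1413e+00 4.0000e-04 1.5371e+00] w 0.0681 F [ 0.3  0.5 -0.6]
glass n 2259 circ [0.5678 0.0613] 0.0183 bbox [0.5672 0.0612 0.2278] [0.0345 0.036  0.0114] z 0.2311
t 53.3 pos [0.564  0.0616 0.2873] rpy [3.1413e+00 3.0000e-04 1.5359e+00] w 0.0683
[-0.01  0.29  7.43] -0.005 rows 1.5
```

View pics/sIc.png

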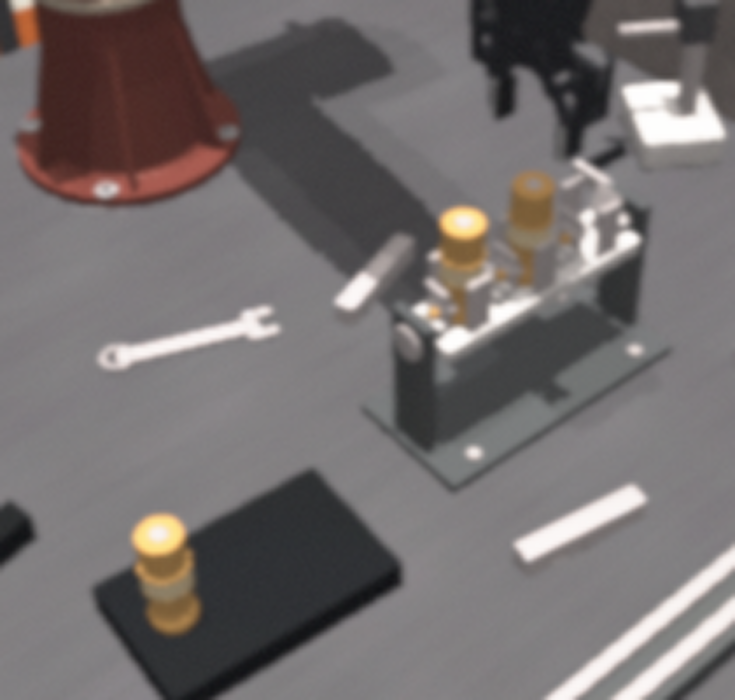

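Call:
{"api": "servo_tool", "payload": {
  "rows": [0.8,0,0.25,3,0,0.8,0,0.25,6,0,0.8,0,0.25,7.4,0,0.8,0,0.25,7.4,0,0,0,0.2,7.4,0,0,0,0.1,7.4,0,0,0,0.05,7.4,0,0,0,0.05,7.4,0,0,0,0.05,7.4,0,0,0,0.05,7.4,0]
}}

```text
time_s: 54.35
position: [0.5647, 0.0627, 0.2142]
orientation: [3.14, 0.0, 1.537]
wrist_force: [0.9, -0.9, 5.5]
width: 0.0347
```

Run:
```python
from h import *
where()
plan((.597,-.2715,.36,1.541))
```

```text
t 54.35 [0.5647 0.0627 0.2142] [3.1398e+00 1.0000e-04 1.5369e+00] w 0.0347 F [ 0.9 -0.9  5.5]
t 54.35 pos [0.5647 0.0627 0.2142] rpy [3.1398e+00 1.0000e-04 1.5369e+00] w 0.0347
[-33.3    4.39 -14.56] -0.004 rows 7.3
```

Call:
{"api": "servo_tool", "payload": {
  "rows": [0,0,0,-0.7,0,0,0,0,-1.4,0,0,0,0,-2.1,0,0,0,0,-3,0,0,0,0,-6,0,0,0,0,-10,0,0,0,0,-14.5,0,0,-4,0.5,-14.5,0,0,-9,1.2,-14.5,0,0,-14,1.9,-14.5,0,0,-19,2.5,-12,0,0,-24,3.2,-9,0,0,-29,3.9,-6,0,0,-33.3,4.4,-3,0,0,-33.3,4.4,2,0,0,-33.3,4.4,6,0,0,-33.3,4.4,8,0,0,-33.3,4.4,9,0,0,-33.3,4.4,9,0,0,-33.3,4.4,9,0]
}}

```text
time_s: 56.35
position: [0.5979, -0.2719, 0.126]
orientation: [3.139, 0.002, 1.537]
wrist_force: [0.4, -1.1, -1.3]
width: 0.0345
```

Run:
```python
from h import *
where()
```

```text
t 56.35 [ 0.5979 -0.2719  0.126 ] [3.1388e+00 1.7000e-03 1.5372e+00] w 0.0345 F [ 0.4 -1.1 -1.3]
```

Call:
{"api": "servo_tool", "payload": {
  "rows": [0,0,0,0.4,0,0,0,0,0.8,0,0,0,0,1.0,0,0,0,0,1.2,0,0,0,0,1.2,0]
}}

```text
time_s: 56.85
position: [0.5974, -0.2721, 0.1143]
orientation: [3.14, 0.002, 1.537]
wrist_force: [-6.0, 1.6, 14.8]
width: 0.035
```

Run:
```python
from h import *
where()
```

```text
t 56.85 [ 0.5974 -0.2721  0.1143] [3.1396e+00 2.0000e-03 1.5368e+00] w 0.035 F [-6.   1.6 14.8]
```

Call:
{"api": "servo_tool", "payload": {
  "rows": [0,0,0,-0.2,0,0.4,0,0,-0.2,0,0.8,0,0,-0.2,0,0.8,0,0,-0.2,0,0.8,0,0,-0.2,0,0.8,0,0,-4,0,0.8,0,0,-9,0,0.8,0,0,-14,0,0.8,4,-0.6,-18,0,0.8,9,-1.4,-18,0,0.8,14,-2.2,-18,0,0.8,19,-3,-18,0,0.8,25.8,-4.2,-17.5,0,0.8,25.8,-4.2,-17.5,0,0.8,25.8,-4.2,-17.5,0,0.8,25.8,-4.2,-17.5,0]
}}

```text
time_s: 58.45
position: [0.5637, -0.012, 0.2863]
orientation: [3.141, 0.0, 1.538]
wrist_force: [-0.2, -0.7, -0.5]
width: 0.0685
```

Run:
```python
from h import *
where()
c=glass(.565,-.0135,.23,'w18')
plan((c[0]-.0009,c[1],.213,1.541))
```

```text
t 58.45 [ 0.5637 -0.012   0.2863] [3.1414e+00 2.0000e-04 1.5380e+00] w 0.0685 F [-0.2 -0.7 -0.5]
glass n 2229 circ [ 0.5647 -0.0134] 0.0182 bbox [ 0.5648 -0.0133  0.2275] [0.035  0.0349 0.0109] z 0.2303
t 58.5 pos [ 0.5638 -0.0128  0.2862] rpy [3.1415e+00 2.0000e-04 1.5368e+00] w 0.0685
[-0.06  0.    7.32] -0.004 rows 1.5
```

View pics/w18.png

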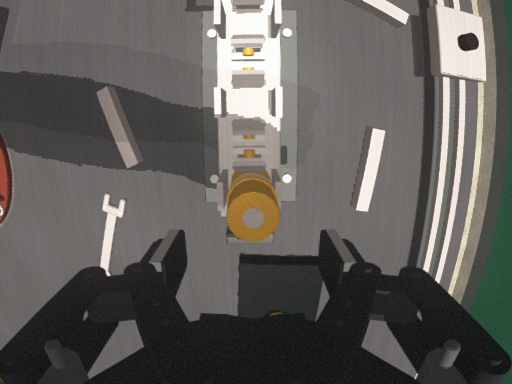

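Call:
{"api": "servo_tool", "payload": {
  "rows": [0.8,-0.05,-0.05,3,0,0.8,-0.05,-0.05,6,0,0.8,-0.05,-0.05,7.3,0,0.8,-0.05,-0.05,7.3,0,0,-0.05,-0.1,7.3,0,0,-0.05,-0.15,7.3,0,0,-0.05,-0.15,7.3,0,0,-0.05,-0.15,7.3,0,0,-0.05,-0.15,7.3,0,0,-0.05,-0.15,7.3,0]
}}

```text
time_s: 59.5
position: [0.5628, -0.013, 0.2149]
orientation: [3.139, 0.001, 1.537]
wrist_force: [-1.2, -0.9, 5.9]
width: 0.0347
```

Run:
```python
from h import *
where()
plan((.602,-.2065,.36,1.541))
```

```text
t 59.5 [ 0.5628 -0.013   0.2149] [3.1391e+00 9.0000e-04 1.5368e+00] w 0.0347 F [-1.2 -0.9  5.9]
t 59.5 pos [ 0.5628 -0.013   0.2149] rpy [3.1391e+00 9.0000e-04 1.5368e+00] w 0.0347
[-19.22   4.61 -14.48] -0.004 rows 4.9
```

Call:
{"api": "servo_tool", "payload": {
  "rows": [0,0,0,-0.7,0,0,0,0,-1.4,0,0,0,0,-2.1,0,0,0,0,-3,0,0,0,0,-6,0,0,0,0,-10,0,0,0,0,-14.5,0,0,-4,0.9,-14.5,0,0,-8.5,2,-14.5,0,0,-13,3.1,-12.5,0,0,-17,4.1,-9,0,0,-19.2,4.6,-5,0,0,-19.2,4.6,0,0,0,-19.2,4.6,4,0,0,-19.2,4.6,7,0,0,-19.2,4.6,8.5,0,0,-19.2,4.6,9,0,0,-19.2,4.6,9,0,0,-19.2,4.6,9,0]
}}

```text
time_s: 61.4
position: [0.6027, -0.2067, 0.1257]
orientation: [3.139, 0.001, 1.537]
wrist_force: [0.1, 0.2, -1.6]
width: 0.0346
```

Run:
```python
from h import *
where()
```

```text
t 61.4 [ 0.6027 -0.2067  0.1257] [3.1387e+00 1.4000e-03 1.5369e+00] w 0.0346 F [ 0.1  0.2 -1.6]
```

Call:
{"api": "servo_tool", "payload": {
  "rows": [0,0,0,0.4,0,0,0,0,0.8,0,0,0,0,1.0,0,0,0,0,1.1,0,0,0,0,1.1,0]
}}

```text
time_s: 61.9
position: [0.6021, -0.2066, 0.1149]
orientation: [3.14, 0.002, 1.537]
wrist_force: [-5.4, 1.5, 13.2]
width: 0.0347
```

Run:
```python
from h import *
where()
```

```text
t 61.9 [ 0.6021 -0.2066  0.1149] [3.1396e+00 1.5000e-03 1.5368e+00] w 0.0347 F [-5.4  1.5 13.2]
```

Seated on the granite; release, rise and step back for a final look.

Call:
{"api": "servo_tool", "payload": {
  "rows": [0,0,0,-0.15,0,0.4,0,0,-0.15,0,0.8,0,0,-0.15,0,0.8,0,0,-0.15,0,0.8,0,0,-0.15,0,0.8,0,0,-4,0,0.8,0,0,-9,0,0.8,0,0,-14,0,0.8,0,0,-19,0,0.8,3,-3,-20,0,0.8,6,-6,-20,0,0.8,6,-6,-20,0,0.8,6,-6,-20,0,0.8,6,-6,-20,0]
}}

```text
time_s: 63.3
position: [0.544, -0.1446, 0.3121]
orientation: [3.141, 0.0, 1.537]
wrist_force: [-1.1, -0.4, 0.1]
width: 0.0682
```

Run:
```python
from h import *
where()
im,P=cloud('scene','sJ'); crop(im,110,110,350,310,3.3,'sJc')
im,P2=cloud('top','tC'); crop(im,130,130,400,270,2.9,'tCc')
Z=np.load('pics/tA.npz')
C=np.array([.597,-.2715])
for d in (-.065,0,.065):
    for Q in (P,P2):
        c=C+np.array([.077,1])*d
        k=(abs(Q[...,2]-.13)<.008)&(np.hypot(Q[...,0]-c[0],Q[...,1]-c[1])<.03); q=Q[k]
        print(d,k.sum(),np.round(cv2.minEnclosingCircle(q[:,:2].astype('f'))[0],4),np.median(q[:,2]).round(4))
Q=P; k=(Q[...,2]>.1)&(Q[...,2]<.15)&(Q[...,1]>.217)&(Q[...,1]<.27)&(abs(Q[...,0]-.5)<.06); print('handle',np.percentile(Q[k],[2,50,98],axis=0).round(4))
Q=P2; k=(Q[...,2]>.015)&(Q[...,2]<.04)&(Q[...,1]>-.05)&(Q[...,1]<.15)&(abs(Q[...,0]-.41)<.07); print('par',np.percentile(Q[k],[2,50,98],axis=0).round(4))
```

```text
t 63.3 [ 0.544  -0.1446  0.3121] [3.1413e+00 1.0000e-04 1.5366e+00] w 0.0682 F [-1.1 -0.4  0.1]
-0.065 145 [ 0.5903 -0.3375] 0.1301
-0.065 59 [ 0.5912 -0.336 ] 0.1308
0 133 [ 0.5953 -0.2742] 0.1302
0 32 [ 0.5949 -0.2775] 0.1316
0.065 129 [ 0.6011 -0.2081] 0.13
0.065 0 [0. 0.] nan
handle [[0.4872 0.2183 0.128 ]
 [0.4942 0.2382 0.1346]
 [0.4994 0.2573 0.1393]]
par [[0.3504 0.0851 0.016 ]
 [0.3621 0.0951 0.0251]
 [0.3705 0.1019 0.0307]]
  return _methods._mean(a, axis=axis, dtype=dtype,
  ret = ret.dtype.type(ret / rcount)
```

View pics/sJc.png

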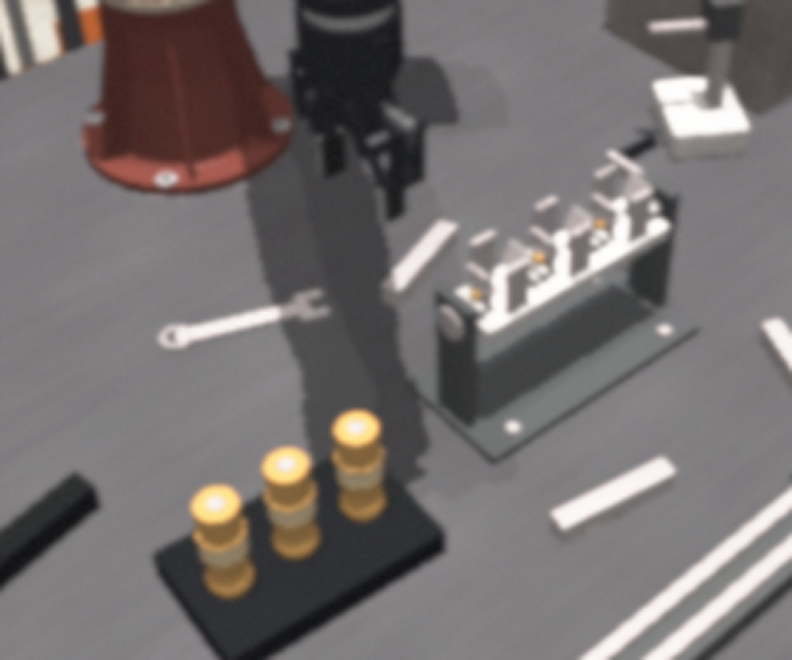

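View pics/tCc.png

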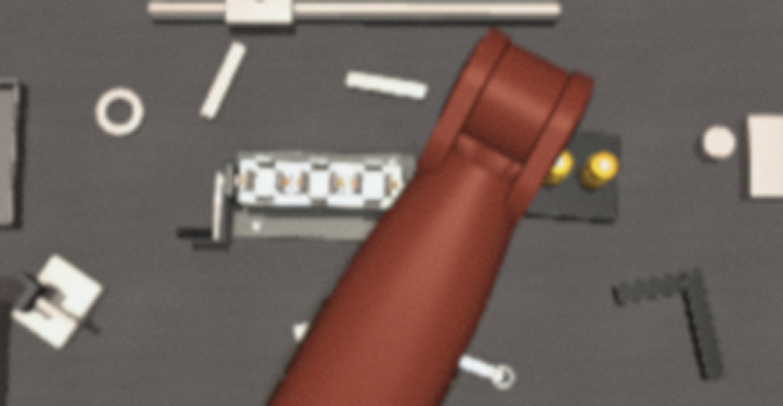

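Run:
```python
from h import *
print(job_done()); where()
```

```text
the job is handed in; nothing more can be done
None
the job is handed in; nothing more can be done
```

The job is handed in at about 63 s on the robot clock. `job_done()` gives no verdict, so the judged result is not known here.

**What I did**
- I laid the parallel on the surface plate and set the fixture upright.
- I pushed all three glasses home in the clamps and let go of each. The seating height agreed each time, and I saw them standing clamped from above.
- I swung the crank over to its far stop, held it there just over two seconds, and swung it back to its near stop.
- I pulled the glasses out and stood them in a row on the granite.

**What went wrong on the way**
- On the swing back the handle slipped about 10 mm in the pads near the top, so I opened the gripper and took a fresh grip there.
- After the swing back, the fixture looked a few hundredths of a radian off upright. I think I dragged the handle up as I let go. I pressed it back onto its stop before pulling any glass.

**Last checks**
- **Glasses:** in the scene camera all three stand upright and let go, tops at 0.130 m. They are in line with the plate centre in x and within about 66 mm of it in y. The arm hid one glass from the top camera and part of another.
- **Fixture:** upright. The handle height gives about 0.00 to 0.03 rad on repeat readings.
- **Parallel:** lying on the surface plate, having been knocked a few centimetres aside during the run. My last attempt to measure its height was spoiled by the arm blocking the top camera, so I judged this from the scene picture only.
- **Other gear:** by eye it looks where it was; I did not measure it.

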